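# Put the rinsed clamp bars and moulds up to dry

## Task

These clamp bars and black moulds are just rinsed; put them all up to dry. Build the bars into an open tower on the square black pad: the first two lie flat on its two grey strips, the next two crosswise on them along the other two edges, and so on in alternating layers, flush with the pad's edges to about a centimetre; an odd bar left over lies alone along one edge of the top layer. Stand every mould upright on one of its short ends, wholly on the grey draining mat, and leave the other things on the bench as they are.

Things in the scene. Friction and masses are not known exactly. Their poses are not given: they have to be found in the camera images.
- bar1: plain aluminium clamp bar with a dark screw-hole mark near each end of its flat faces, a solid block 130 long x 26 wide x 15 mm thick, 0.13 kg; all bars are alike. Origin at its centre; x along its length, y across its width, z through its thickness. Starts lying flat on the blue mat. 6 to 8 of the eight bars are there, the others absent.
- bar2: as bar1
- bar3: as bar1
- bar4: as bar1
- bar5: as bar1
- bar6: as bar1
- bar7: as bar1
- bar8: as bar1
- mould1: black plastic lamination mould with a shallow grey phone-shaped face on one side, a solid slab 120 long x 62 wide x 24 mm thick, about 0.22 kg; starts lying flat, grey face up, on the bare bench near the robot. Origin at its centre; x along its length, y across its width (62 mm, the way to grip it), z through its thickness, out of the grey face. One or both moulds are there.
- mould2: as mould1
- pad: square black rubber pad with a light grey strip, as wide as a bar, along each of two facing edges (those parallel to its x axis), 130 x 130 x 8 mm thick, fixed to the bench: the tower's base, exactly as wide as a bar is long. Origin at the centre of its underside; x and y parallel to its edges, z up
- pad_top (a point): centre of the pad's top face, 8 mm above the bench; axes as the pad's. Bar centres of the first, second, third and fourth layer lie 7.5, 22.5, 37.5 and 52.5 mm above this point
- pad_left (a point): point on the pad's top face at y = +52 mm in the pad's frame, the middle of one grey strip: a bar of the first and third layers has its centre straight above this point, its length along the pad's x, its long side flush with the pad's edge
- pad_right (a point): point on the pad's top face at y = -52 mm in the pad's frame, the middle of one grey strip: a bar of the first and third layers has its centre straight above this point, its length along the pad's x, its long side flush with the pad's edge
- pad_near (a point): point on the pad's top face at x = -52 mm in the pad's frame, halfway along an edge without a strip: a bar of the second and fourth layers has its centre straight above this point, its length along the pad's y, its long side flush with the pad's edge
- pad_far (a point): point on the pad's top face at x = +52 mm in the pad's frame, halfway along an edge without a strip: a bar of the second and fourth layers has its centre straight above this point, its length along the pad's y, its long side flush with the pad's edge
- rest_top (a point): centre of the top face of the grey draining mat, a fixed ribbed rectangle 130 mm (x) x 280 mm (y) x 6 mm thick, 6 mm above the bench; x and y parallel to its edges, z up. A mould standing on a short end on it has its centre 60 mm above this height
- mat: blue silicone work mat, 300 mm (x) x 280 mm (y) x 3 mm thick, fixed, on which the bars lie at the start; origin at the centre of its underside (bar centres are 10.5 mm above the bench there)
- dropper: white plastic dropper bottle, 54 mm wide, 130 mm tall, origin under its foot; bystander
- phone: phone lying flat, pale glassy screen up, 72 x 148 x 9 mm, origin under its centre; bystander
- loupe: black magnifier, 52 mm wide, 36 mm tall, origin under its foot; bystander
- driver: screwdriver with a red handle, 170 mm long, lying; bystander
- screwtray: white open screw tray, 90 x 70 x 20 mm, origin under its centre; bystander
Things that resemble listed ones, but are neither listed nor needed, are in the scene too. Leave any green or red look-alike of the bar8 alone.

How it is judged (in metres and radians):
At the end, for the whole second after the job is handed in: Every bar lies flat in the tower, the first layer on the strips, layers alternating, squared to the pad (0.2 rad), its centre within 12.5 mm of its place and 5 mm in height; every mould stands on a short end (0.08 rad) on the draining mat; all at rest (((angle between the x axis of bar1 and the x axis of pad, either way round below 0.2 rad and (horizontal distance between bar1 and pad_left below 0.0125 m or horizontal distance between bar1 and pad_right below 0.0125 m) and (z of bar1 in the frame of pad_top between 0.0025 and 0.0125 m or z of bar1 in the frame of pad_top between 0.0325 and 0.0425 m)) or (angle between the x axis of bar1 and the y axis of pad, either way round below 0.2 rad and (horizontal distance between bar1 and pad_near below 0.0125 m or horizontal distance between bar1 and pad_far below 0.0125 m) and (z of bar1 in the frame of pad_top between 0.0175 and 0.0275 m or z of bar1 in the frame of pad_top between 0.0475 and 0.0575 m))) and ((angle between the x axis of bar2 and the x axis of pad, either way round below 0.2 rad and (horizontal distance between bar2 and pad_left below 0.0125 m or horizontal distance between bar2 and pad_right below 0.0125 m) and (z of bar2 in the frame of pad_top between 0.0025 and 0.0125 m or z of bar2 in the frame of pad_top between 0.0325 and 0.0425 m)) or (angle between the x axis of bar2 and the y axis of pad, either way round below 0.2 rad and (horizontal distance between bar2 and pad_near below 0.0125 m or horizontal distance between bar2 and pad_far below 0.0125 m) and (z of bar2 in the frame of pad_top between 0.0175 and 0.0275 m or z of bar2 in the frame of pad_top between 0.0475 and 0.0575 m))) and ((angle between the x axis of bar3 and the x axis of pad, either way round below 0.2 rad and (horizontal distance between bar3 and pad_left below 0.0125 m or horizontal distance between bar3 and pad_right below 0.0125 m) and (z of bar3 in the frame of pad_top between 0.0025 and 0.0125 m or z of bar3 in the frame of pad_top between 0.0325 and 0.0425 m)) or (angle between the x axis of bar3 and the y axis of pad, either way round below 0.2 rad and (horizontal distance between bar3 and pad_near below 0.0125 m or horizontal distance between bar3 and pad_far below 0.0125 m) and (z of bar3 in the frame of pad_top between 0.0175 and 0.0275 m or z of bar3 in the frame of pad_top between 0.0475 and 0.0575 m))) and ((angle between the x axis of bar4 and the x axis of pad, either way round below 0.2 rad and (horizontal distance between bar4 and pad_left below 0.0125 m or horizontal distance between bar4 and pad_right below 0.0125 m) and (z of bar4 in the frame of pad_top between 0.0025 and 0.0125 m or z of bar4 in the frame of pad_top between 0.0325 and 0.0425 m)) or (angle between the x axis of bar4 and the y axis of pad, either way round below 0.2 rad and (horizontal distance between bar4 and pad_near below 0.0125 m or horizontal distance between bar4 and pad_far below 0.0125 m) and (z of bar4 in the frame of pad_top between 0.0175 and 0.0275 m or z of bar4 in the frame of pad_top between 0.0475 and 0.0575 m))) and ((angle between the x axis of bar5 and the x axis of pad, either way round below 0.2 rad and (horizontal distance between bar5 and pad_left below 0.0125 m or horizontal distance between bar5 and pad_right below 0.0125 m) and (z of bar5 in the frame of pad_top between 0.0025 and 0.0125 m or z of bar5 in the frame of pad_top between 0.0325 and 0.0425 m)) or (angle between the x axis of bar5 and the y axis of pad, either way round below 0.2 rad and (horizontal distance between bar5 and pad_near below 0.0125 m or horizontal distance between bar5 and pad_far below 0.0125 m) and (z of bar5 in the frame of pad_top between 0.0175 and 0.0275 m or z of bar5 in the frame of pad_top between 0.0475 and 0.0575 m))) and ((angle between the x axis of bar6 and the x axis of pad, either way round below 0.2 rad and (horizontal distance between bar6 and pad_left below 0.0125 m or horizontal distance between bar6 and pad_right below 0.0125 m) and (z of bar6 in the frame of pad_top between 0.0025 and 0.0125 m or z of bar6 in the frame of pad_top between 0.0325 and 0.0425 m)) or (angle between the x axis of bar6 and the y axis of pad, either way round below 0.2 rad and (horizontal distance between bar6 and pad_near below 0.0125 m or horizontal distance between bar6 and pad_far below 0.0125 m) and (z of bar6 in the frame of pad_top between 0.0175 and 0.0275 m or z of bar6 in the frame of pad_top between 0.0475 and 0.0575 m))) and ((angle between the x axis of bar7 and the x axis of pad, either way round below 0.2 rad and (horizontal distance between bar7 and pad_left below 0.0125 m or horizontal distance between bar7 and pad_right below 0.0125 m) and (z of bar7 in the frame of pad_top between 0.0025 and 0.0125 m or z of bar7 in the frame of pad_top between 0.0325 and 0.0425 m)) or (angle between the x axis of bar7 and the y axis of pad, either way round below 0.2 rad and (horizontal distance between bar7 and pad_near below 0.0125 m or horizontal distance between bar7 and pad_far below 0.0125 m) and (z of bar7 in the frame of pad_top between 0.0175 and 0.0275 m or z of bar7 in the frame of pad_top between 0.0475 and 0.0575 m))) and ((angle between the x axis of bar8 and the x axis of pad, either way round below 0.2 rad and (horizontal distance between bar8 and pad_left below 0.0125 m or horizontal distance between bar8 and pad_right below 0.0125 m) and (z of bar8 in the frame of pad_top between 0.0025 and 0.0125 m or z of bar8 in the frame of pad_top between 0.0325 and 0.0425 m)) or (angle between the x axis of bar8 and the y axis of pad, either way round below 0.2 rad and (horizontal distance between bar8 and pad_near below 0.0125 m or horizontal distance between bar8 and pad_far below 0.0125 m) and (z of bar8 in the frame of pad_top between 0.0175 and 0.0275 m or z of bar8 in the frame of pad_top between 0.0475 and 0.0575 m))) and (angle between mould1's own x axis and vertical below 0.08 rad or angle between mould1's own x axis and vertical above 3.0616 rad) and x of mould1 in the frame of rest_top between -0.055 and 0.055 m and y of mould1 in the frame of rest_top between -0.13 and 0.13 m and z of mould1 in the frame of rest_top between 0.054 and 0.066 m and (angle between mould2's own x axis and vertical below 0.08 rad or angle between mould2's own x axis and vertical above 3.0616 rad) and x of mould2 in the frame of rest_top between -0.055 and 0.055 m and y of mould2 in the frame of rest_top between -0.13 and 0.13 m and z of mould2 in the frame of rest_top between 0.054 and 0.066 m and linear speed of each of bar1, bar2, bar3, bar4, bar5, bar6, bar7, bar8, mould1, mould2 below 0.02 m/s); the robot touches nothing.
It fails at once if the dropper is pushed more than 4 cm or knocked over (distance of dropper from where it was at the start of the episode above 0.04 m or angle between dropper's own z axis and vertical above 0.6 rad).
It fails at once if the phone is pushed more than 4 cm or knocked over (distance of phone from where it was at the start of the episode above 0.04 m or angle between phone's own z axis and vertical above 0.6 rad).
It fails at once if the loupe is pushed more than 4 cm or knocked over (distance of loupe from where it was at the start of the episode above 0.04 m or angle between loupe's own z axis and vertical above 0.6 rad).
It fails at once if the driver is pushed more than 4 cm or knocked over (distance of driver from where it was at the start of the episode above 0.04 m).
It fails at once if the screwtray is pushed more than 4 cm or knocked over (distance of screwtray from where it was at the start of the episode above 0.04 m or angle between screwtray's own z axis and vertical above 0.6 rad).
Of bar1, bar2, bar3, bar4, bar5, bar6, bar7, bar8 only 6 to 8 are there at a start; the rules pass over those that are not, and their reading is None.
Of mould1, mould2 only 1 to 2 are there at a start; the rules pass over those that are not, and their reading is None.
At some moment in a run one of mould1, mould2 may be knocked a few centimetres aside while the robot is not near it.
Once in a run the grip may slacken for a moment while it holds something.
It also fails if it takes over 210 s, if anything falls off the work surface, if the arm or the gripper's body presses on something with over 40 N, if the wrist force passes 120 N, or if a joint passes its speed limit or range.

## Robot

A 6-joint arm with a two-finger parallel gripper is mounted at the origin on the work surface. World frame = base frame: x ahead of the robot, y to its left, z up, the work surface at z = 0. Lengths are in mm, angles in degrees, forces in N, time in s.
With the tool pointing down it reaches from about 300 to 850 mm from the base axis. Payload 4.2 kg.
Tool frame: the origin (TCP) lies midway between the tips of the shut fingers; the grasp point (between the pads) lies 19 mm behind it; z points along the fingers, y is the line along which they close (so a half turn about z gives the same grasp; the last joint's range is limited). The gripper opens to 91 mm and grips with 3 to 60 N. Pads are 32 mm wide; open, the fingers measure 118 mm over their backs; the gripper's body (76 mm by 178 mm) begins 60 mm behind the grasp point.
Start: joints at [72.307, 18.312, 89.639, -0, 72.044, -1.146], TCP at [163.763, 551.203, 213.976] pointing down, gripper open.
Joint ranges: [-177.97, 177.97], [-48.28, 115.42], [12.27, 149.76], [-77.06, 257.06], [2.81, 150.46], [-146.56, 146.56]. Speed limits (degrees/s): [147.25, 147.25, 180, 180, 180, 180].

## Interface

Orientations are given as [roll, pitch, yaw] about the fixed x, y, z axes, in that order (R = Rz(yaw) Ry(pitch) Rx(roll)).
In Python, from workcell import env gives the robot as it stands.
- The arm moves only by the tool jog_arm, never from a script. Its argument "steps" is one flat list of numbers, 5 for each row, row after row: the closure, from 0 (fully open) to 1 (shut), then the shift along the tool's x, y, z in cm, then the turn about the tool's z in degrees. A call has 1 to 20 rows; each row is the pose to reach, as a shift and turn from the pose commanded when the call began, along the tool's axes at that moment; what a row does not reach only later rows make up. A row lasts 1/10 s, in which the tool goes at most 50 mm and 8.59 degrees, less where a joint would pass 70% of its speed; a pose out of reach is approached as far as the arm can. A call with a gripper value outside its range is refused whole. The fingers move at their own pace and stop on an object; "force" is the grip in N (left out, the last holds). Time passes only in rows, so rows that repeat a pose let the fingers close. It gives the time, the measured TCP pose, the force and the opening at its end, in the units of the state.
- env.state(): the state, without advancing time (a new reading comes with each control period).
- env.grab_frame(name): name is "side" or "top" or "wrist"; returns the picture (384x512x3 uint8, red, green, blue); there is no depth.
- env.camera_params(name): a dict with "fx", "fy", "cx", "cy" (pixels), "k1" (the pictures are not rectified: a ray, as slopes to the right and down, at radius r is drawn at 1 + k1 r^2 times it, then the intrinsics apply), "R" (3x3) and "t" (3): a world point X has camera coordinates R X + t. Camera axes: x right, y down, z forward; pixel columns grow to the right and rows downward; lengths in mm; the calibration is good to about 2 mm. A picture is of the moment at which its call begins: read the wrist's pose just before it. camera_params takes no time and is no camera call; for the wrist camera it gives the pose at the moment of the call.
- env.job_done(): hands the job in, once; it reports no verdict.
The state is a dict: "time_s": time; "qpos": joint angles; "qvel": joint speeds; "effort": joint torques, N m; "ee_pos": TCP position; "ee_rot": TCP orientation; "force": force on the tool from outside, world axes, zero at the start; "torque": the same for the moment, N m; "gripper_width": finger opening in mm.
Only numpy, scipy, OpenCV 4.12 (cv2) and the standard library are available. Lean on these libraries where they do the work, as an engineer would, in place of code of your own. Each camera call takes 0.05 s, during which the arm holds its last target. There are 200 camera calls.

## Working session

There is one attempt and no reset: what is moved stays moved. The work goes in short steps, Python scripts to look and compute and a tool call to move; the robot and the scene stay as the last step left them, time stands still between calls to the robot, and variables do not carry over. Pictures are saved under pics/ and viewed, on a budget of 14 in all, crops included, one or two more only if the job needs it, and the job is handed in when it is done.

Besides the shell and the picture viewer there is one more tool, called after "Request:" as name(argument=value, ...) on one line, values as JSON. jog_arm: Moves the arm, as the interface text tells. Its arguments: {"type":"object","properties":{"steps":{"type":"array","items":{"type":"number"}},"force":{"type":"number"}},"required":["steps"]}

```bash
mkdir -p pics; ls; python3 - <<'E'
from workcell import env
import cv2
for n in ("top","side"):
    p=env.camera_params(n); print(n,{k:(v.tolist() if hasattr(v,'tolist') else v) for k,v in p.items()})
    cv2.imwrite(f"pics/{n}0.png",cv2.resize(env.grab_frame(n)[:,:,::-1],(800,600),interpolation=cv2.INTER_CUBIC))
print(env.state())
E
```

```text
pics
top {'fx': 381.46731443925967, 'fy': 381.46731443925967, 'cx': 255.34324259168395, 'cy': 194.37953509015057, 'k1': -0.006307722284282103, 'R': [[0.015605974827859661, -0.9997973093830221, -0.01271981525579133], [-0.9990337660680124, -0.01506881038477794, -0.041285169365662074], [0.04108512876499241, 0.013351820252567018, -0.9990664347731374]], 't': [79.6770749270218, 480.9594051227199, 1087.1696573731817]}
side {'fx': 420.0105737329607, 'fy': 420.0105737329607, 'cx': 251.54558973258145, 'cy': 191.55932630370708, 'k1': 0.006824529702850192, 'R': [[0.7447546871774419, -0.6671134622220102, -0.017322945748140174], [-0.5143764400212925, -0.5573168088023802, -0.651778223460521], [0.4251556584102489, 0.4943254020870194, -0.7582117533863835]], 't': [-319.24469050711497, 356.39115918404445, 966.7951111830831]}
{'time_s': 0.1, 'qpos': array([ 7.23080898e+01,  1.83476417e+01,  8.96977893e+01, -7.37266572e-04,
        7.20439414e+01, -1.14628665e+00]), 'qvel': array([-0.11332227,  0.03490927, -0.10249898,  0.10313234, -0.12021872,
        0.04766067]), 'effort': array([ 4.97099572e-04, -4.13332880e+01, -2.32508755e+01,  7.31801125e-02,
        4.20853542e-02, -5.24607003e-05]), 'ee_pos': array([163.62121846, 550.7711271 , 213.21874889]), 'ee_rot': array([-1.79910632e+02, -1.08704432e-03,  1.63454603e+02]), 'force': array([ 0.44856654,  0.39334609, -0.16932087]), 'torque': array([-0.01514021, -0.03775127,  0.0514246 ]), 'gripper_width': 90.79716587531267}
```

View pics/top0.png

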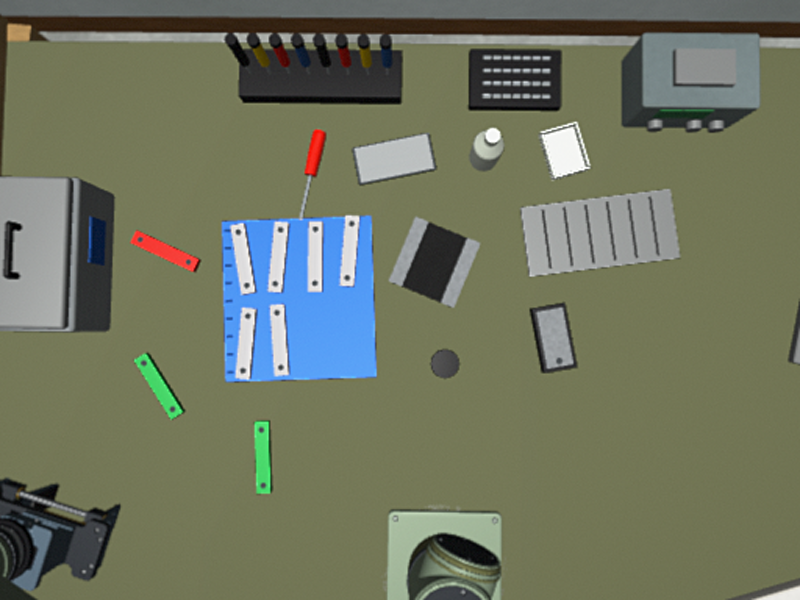

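View pics/side0.png

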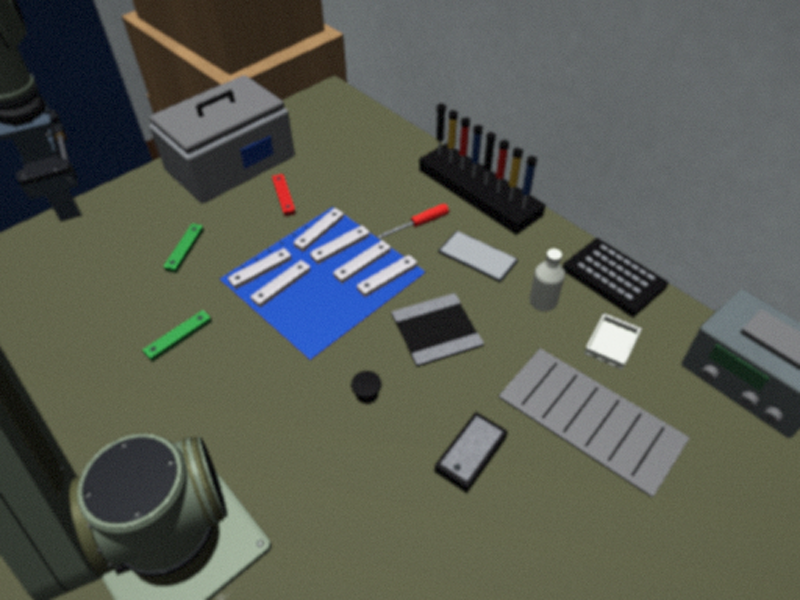

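The top view shows six white bars with screw marks on the blue mat: (243,258), (278,257), (315,257), (349,251), (246,343) and (280,341). The red and green look-alikes lie off the mat. The pad is at (434,262), the draining mat at (600,232), one mould at (553,338), the loupe at (445,363), the phone at (394,159) and the tray at (565,150). A dark object cut off at (796,335) might be a second mould, so I'll check it with the wrist camera.

```bash
cat > h.py <<'E'
import numpy as np, cv2
from workcell import env
from scipy.spatial.transform import Rotation as Ro
def K(p): return np.array([[p['fx'],0,p['cx']],[0,p['fy'],p['cy']],[0,0,1]])
def D(p): return np.array([p['k1'],0,0,0,0.])
def px2w(p,uv,z):
    uv=np.asarray(uv,float).reshape(-1,1,2)
    n=cv2.undistortPoints(uv,K(p),D(p)).reshape(-1,2)
    R=np.array(p['R']);c=-R.T@np.array(p['t'])
    d=np.c_[n,np.ones(len(n))]@R
    return c+d*((z-c[2])/d[:,2])[:,None]
def w2px(p,X):
    X=np.asarray(X,float).reshape(-1,3)
    return cv2.projectPoints(X,cv2.Rodrigues(np.array(p['R']))[0],np.array(p['t'],float),K(p),D(p))[0].reshape(-1,2)
def blobs(p,mask,z,amin,amax=1e9):
    out=[]
    for c in cv2.findContours(mask.astype(np.uint8),cv2.RETR_EXTERNAL,cv2.CHAIN_APPROX_NONE)[0]:
        if not amin<cv2.contourArea(c)<amax: continue
        w=px2w(p,c.reshape(-1,2),z)[:,:2].astype(np.float32)
        (x,y),(a,b),t=cv2.minAreaRect(w)
        if a<b: a,b,t=b,a,t+90
        m=c.reshape(-1,2).mean(0)
        out.append((m.round(),round(x,1),round(y,1),round(a),round(b),round((t+90)%180-90,1)))
    return out
def to(x,y,z,yaw,st=None):
    "shift in tool axes (cm) and turn (deg), gripper half-turn symmetric"
    s=st or env.state(); R=Ro.from_euler('xyz',s['ee_rot'],degrees=True)
    d=R.inv().apply(np.array([x,y,z])-s['ee_pos'])/10
    t=-(yaw-s['ee_rot'][2]); t=(t+90)%180-90
    return d.round(2),round(t,1)
E
python3 - <<'E'
from h import *
p=env.camera_params('top'); im=env.grab_frame('top'); cv2.imwrite('raw.png',im[:,:,::-1])
hsv=cv2.cvtColor(im,cv2.COLOR_RGB2HSV); H,S,V=[hsv[:,:,i].astype(int) for i in range(3)]
u,v=np.meshgrid(range(512),range(384))
mat=(u>142)&(u<242)&(v>137)&(v<245)
print('bars');[print(b) for b in blobs(p,mat&(S<90)&(V>140),18,100)]
print('mat',*blobs(p,(u>130)&(u<250)&(v>125)&(v<255)&(H>95)&(H<130)&(S>120),3,2000))
g=(S<40)&(V>90)&(V<200)
print('strips',*blobs(p,g&(u>245)&(u<310)&(v>135)&(v<200),8,100),sep='\n')
print('rest',*blobs(p,cv2.morphologyEx((g&(u>325)&(u<445)&(v>115)&(v<182)).astype(np.uint8),cv2.MORPH_CLOSE,np.ones((5,5))),6,1000))
print('mould',*blobs(p,(u>325)&(u<385)&(v>185)&(v<245)&(S<50),24,300))
print('loupe',*blobs(p,(u>265)&(u<305)&(v>215)&(v<250)&(S<60)&(V<70),36,100))
print('right obj',px2w(p,[(509,215)],24), 'rest V',V[150,345],S[150,345],V[161,270],S[161,270])
E
```

```text
bars
(array([157., 220.]), 403.4, 368.1, 130, 26, -3.8)
(array([178., 217.]), 410.6, 306.6, 129, 26, 5.2)
(array([155., 165.]), 559.0, 377.6, 130, 27, 10.3)
(array([201., 164.]), 564.5, 243.0, 127, 26, 1.2)
(array([178., 164.]), 563.6, 312.1, 129, 26, -4.3)
(array([223., 160.]), 576.9, 180.5, 129, 28, -2.8)
mat (array([197., 187.]), 488.2, 275.3, 300, 280, 2.8)
strips
(array([294., 174.]), 540.3, -24.6, 132, 27, -21.7)
(array([261., 160.]), 578.5, 72.3, 132, 28, -22.1)
rest (array([383., 149.]), 618.6, -281.3, 282, 131, -82.2)
mould (array([354., 216.]), 422.6, -193.1, 119, 63, 10.9)
loupe
right obj [[ 431.72686126 -629.21545868   24.        ]] rest V 167 5 39 13
```

```bash
python3 - <<'E'
from h import *
print(to(403.4,368.1,100,-3.8),to(403.4,368.1,5,-3.8))
E
```

```text
(array([-28.19, -10.68,  11.35]), np.float64(-12.7)) (array([-28.19, -10.66,  20.85]), np.float64(-12.7))
```

Request:
jog_arm(steps=[0.45,-28.2,-10.7,0,-12.7,0.45,-28.2,-10.7,0,-12.7,0.45,-28.2,-10.7,0,-12.7,0.45,-28.2,-10.7,0,-12.7,0.45,-28.2,-10.7,0,-12.7,0.45,-28.2,-10.7,0,-12.7,0.45,-28.2,-10.7,0,-12.7,0.45,-28.2,-10.7,11.4,-12.7,0.45,-28.2,-10.7,11.4,-12.7,0.45,-28.2,-10.7,11.4,-12.7,0.45,-28.2,-10.7,11.4,-12.7], force=30)

```text
time_s: 1.25
ee_pos: [401.5, 367.2, 97.0]
ee_rot: [-179.7, -0.3, 176.2]
force: [-1.0, 0.4, -0.2]
gripper_width: 49.9
```

```bash
python3 - <<'E'
from h import *
p=env.camera_params('wrist'); im=env.grab_frame('wrist'); cv2.imwrite('pics/w1.png',im[:,:,::-1])
s=env.state();print(s['ee_pos'],s['ee_rot'],s['qpos'],s['gripper_width'],p['k1'],-np.array(p['R']).T@p['t'])
print(w2px(p,[(403.4,368.1,18),(410.6,306.6,18)]))
print(to(403.4,368.1,5,-3.8))
E
```

```text
[402.80276946 368.36349522  99.10952897] [-1.79915668e+02 -1.04446205e-01  1.76177035e+02] [ 4.12269035e+01  2.14671177e+01  1.02913915e+02  1.73467724e-02
  5.57524426e+01 -4.49599871e+01] 50.08940710477921 -0.030920216251423573 [321.56565384 373.2980467  267.54570763]
[[259.40556637 201.67409377]
 [190.96106769 213.6564778 ]]
(array([-0.08, -0.01,  9.41]), np.float64(-0.0))
```

View pics/w1.png

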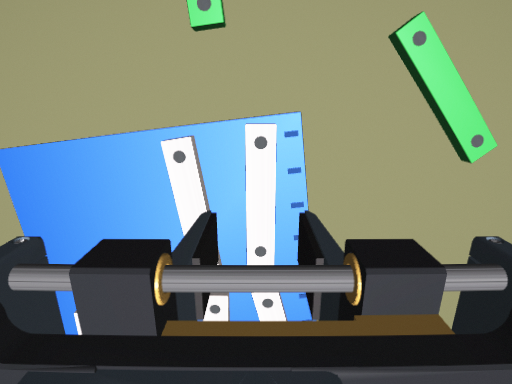

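The wrist view shows the bar centred between the fingers, with holes at (260,142) and (260,251). That agrees with the top-camera estimate, so I'll grasp it. The neighbouring bar is clear.

Request:
jog_arm(steps=[0.45,-0.1,0,5,0,0.45,-0.1,0,9.4,0,0.45,-0.1,0,9.4,0,0.45,-0.1,0,9.4,0,1,-0.1,0,9.4,0,1,-0.1,0,9.4,0,1,-0.1,0,9.4,0,1,-0.1,0,9.4,0,1,-0.1,0,5,0,1,-0.1,0,0,0,1,-0.1,0,-3,0,1,-0.1,0,-3,0], force=30)

```text
time_s: 2.5
ee_pos: [406.9, 370.2, 134.7]
ee_rot: [179.6, 0.4, 176.1]
force: [0.5, 0.8, -2.2]
gripper_width: 25.2
```

```bash
cat >> h.py <<'E'
C=np.array([559.4,23.9]); PY=-21.8
def pl(name,layer):
    a=np.radians(PY); ex=np.array([np.cos(a),np.sin(a)]); ey=np.array([-ex[1],ex[0]])
    xy=C+52*{'left':ey,'right':-ey,'near':-ex,'far':ex}[name]
    return (*xy,8+15*(layer-1)+2.5,PY if layer%2 else PY+90)
E
python3 - <<'E'
from h import *
s=env.state();print(s['ee_pos'],s['ee_rot'],s['gripper_width'],s['force'])
p=env.camera_params('top');print('dropper',px2w(p,[(312,107)],0))
t=pl('left',1);print(t,to(t[0],t[1],130,t[3]),to(*t))
E
```

```text
[406.86159664 370.19474184 134.65462682] [179.5923577    0.40467239 176.14818396] 25.22568763354131 [ 0.52877272  0.81235394 -2.23308681]
dropper [[738.67146586 -74.71767175   0.        ]]
(np.float64(578.7111274486122), np.float64(72.1812629978075), 10.5, -21.8) (array([-19.14, -28.58,   0.4 ]), np.float64(17.9)) (array([-19.06, -28.67,  12.35]), np.float64(17.9))
```

Request:
jog_arm(steps=[1,-5,-7.3,0,5,1,-10,-14.6,0,10,1,-15,-22,0,14,1,-19.4,-28.4,0,18,1,-19.4,-28.4,0,18,1,-19.4,-28.4,0,18,1,-19.4,-28.4,0,18,1,-19.4,-28.4,0,18,1,-19.4,-28.4,4,18,1,-19.4,-28.4,8,18,1,-19.4,-28.4,10,18,1,-19.4,-28.4,10,18,1,-19.4,-28.4,10,18,1,-19.4,-28.4,10,18,1,-19.4,-28.4,10,18])

```text
time_s: 4.0
ee_pos: [580.1, 72.2, 31.4]
ee_rot: [179.9, 0.1, 158.2]
force: [0.4, -0.4, -1.9]
gripper_width: 25.9
```

```bash
python3 - <<'E'
from h import *
im=env.grab_frame('wrist'); cv2.imwrite('pics/w2.png',im[:,:,::-1])
s=env.state();print(s['ee_pos'],s['ee_rot'],s['gripper_width'])
print(to(*pl('left',1)))
E
```

```text
[579.94522065  72.16023918  31.333592  ] [1.79920896e+02 1.33583836e-01 1.58163157e+02] 25.724405475295608
(array([ 0.12, -0.05,  2.08]), np.float64(-0.0))
```

View pics/w2.png

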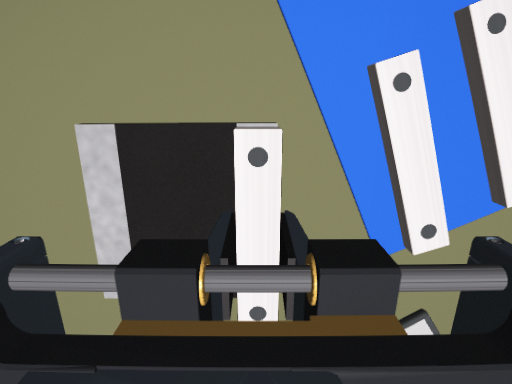

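The bar hangs right over the grey strip, its end at row 128 against the pad edge at row 123. I'll lower and release it.

Request:
jog_arm(steps=[1,0.1,0,1,0,1,0.1,0,2,0,1,0.1,0,2,0,1,0.1,0,2,0,0.45,0.1,0,2,0,0.45,0.1,0,2,0,0.45,0.1,0,2,0,0.45,0.1,0,-2,0,0.45,0.1,0,-6,0,0.45,0.1,0,-10,0,0.45,0.1,0,-10,0,0.45,0.1,0,-10,0,0.45,0.1,0,-10,0])

```text
time_s: 5.35
ee_pos: [577.0, 72.1, 128.5]
ee_rot: [-179.9, -0.2, 158.2]
force: [-0.2, 0.0, -0.7]
gripper_width: 50.1
```

```bash
cat >> h.py <<'E'
BARS={'b2':(410.6,306.6,5.2),'b3':(559,377.6,10.3),'b4':(564.5,243,1.2),'b5':(563.6,312.1,-4.3),'b6':(576.9,180.5,-2.8)}
def pick(b):
    x,y,w=BARS[b]; print('above',to(x,y,130,w),'down',to(x,y,5,w))
    # pose after the pick, for the place
def place(b,n,l):
    x,y,w=BARS[b]
    s0=env.state()['ee_rot'][2]; w+=180*round((s0-w)/180)
    st={'ee_pos':np.array([x,y,130.]),'ee_rot':np.array([180,0,w])}
    t=pl(n,l); print(n,l,'place above',to(t[0],t[1],130,t[3],st),'down',to(*t,st))
E
python3 - <<'E'
from h import *
s=env.state();print(s['ee_pos'],s['ee_rot'],s['gripper_width'])
pick('b6');place('b6','right',1)
E
```

```text
[577.0308904   72.14706284 128.50268861] [-1.79926598e+02 -1.52142834e-01  1.58152260e+02] 50.12050974360083
above (array([ 4.04, 10.05, -0.15]), np.float64(-19.0)) down (array([ 4.01, 10.07, 12.35]), np.float64(-19.0))
right 1 place above (array([  2.68, -20.64,  -0.  ]), np.float64(19.0)) down (array([  2.68, -20.64,  11.95]), np.float64(19.0))
```

Request:
jog_arm(steps=[0.45,4,10,0,-8,0.45,4,10,0,-19,0.45,4,10,0,-19,0.45,4,10,0,-19,0.45,4,10,0,-19,0.45,4,10,5,-19,0.45,4,10,9,-19,0.45,4,10,12.3,-19,0.45,4,10,12.3,-19,0.45,4,10,12.3,-19,1,4,10,12.3,-19,1,4,10,12.3,-19,1,4,10,12.3,-19,1,4,10,8,-19,1,4,10,4,-19,1,4,10,0,-19,1,4,10,0,-19,1,4,10,0,-19,1,4,10,0,-19])

```text
time_s: 7.25
ee_pos: [577.0, 179.6, 128.5]
ee_rot: [-179.9, -0.2, 177.2]
force: [-0.2, 0.6, -1.8]
gripper_width: 24.2
```

```bash
python3 - <<'E'
from h import *
s=env.state();print(s['ee_pos'],s['ee_rot'],s['gripper_width'])
t=pl('right',1);print(to(t[0],t[1],130,t[3]),to(*t))
E
```

```text
[577.03137999 179.59878876 128.46736999] [-1.79943371e+02 -1.70143233e-01  1.77154120e+02] 24.22481120634704
(array([  2.68, -20.56,  -0.12]), np.float64(19.0)) (array([  2.64, -20.54,  11.82]), np.float64(19.0))
```

Request:
jog_arm(steps=[1,1,-5,0,8,1,2,-10,0,16,1,2.7,-15,0,19,1,2.7,-20.5,0,19,1,2.7,-20.5,0,19,1,2.7,-20.5,0,19,1,2.7,-20.5,5,19,1,2.7,-20.5,9,19,1,2.7,-20.5,11,19,1,2.7,-20.5,11.7,19,1,2.7,-20.5,11.7,19,1,2.7,-20.5,11.7,19,0.45,2.7,-20.5,11.7,19,0.45,2.7,-20.5,11.7,19,0.45,2.7,-20.5,11.7,19,0.45,2.7,-20.5,7,19,0.45,2.7,-20.5,3,19,0.45,2.7,-20.5,0,19,0.45,2.7,-20.5,0,19,0.45,2.7,-20.5,0,19])

```text
time_s: 9.25
ee_pos: [541.1, -23.0, 129.8]
ee_rot: [180.0, 0.0, 158.2]
force: [-0.1, -0.3, -0.6]
gripper_width: 50.3
```

```bash
python3 - <<'E'
from h import *
s=env.state();print(s['ee_pos'],s['ee_rot'],s['gripper_width'])
pick('b4');place('b4','far',2)
E
```

```text
[541.10944667 -23.03974139 129.83021138] [1.79979151e+02 1.24271643e-02 1.58174303e+02] 50.2699894925372
above (array([ 7.720e+00,  2.557e+01, -1.000e-02]), np.float64(-23.0)) down (array([ 7.72, 25.56, 12.49]), np.float64(-23.0))
far 2 place above (array([ -3.82, -23.93,  -0.  ]), np.float64(-67.0)) down (array([ -3.82, -23.93,  10.45]), np.float64(-67.0))
```

Request:
jog_arm(steps=[0.45,2,5,0,-8,0.45,4,10,0,-16,0.45,6,15,0,-23,0.45,7.7,20,0,-23,0.45,7.7,25.6,0,-23,0.45,7.7,25.6,0,-23,0.45,7.7,25.6,0,-23,0.45,7.7,25.6,5,-23,0.45,7.7,25.6,9,-23,0.45,7.7,25.6,12.4,-23,0.45,7.7,25.6,12.4,-23,0.45,7.7,25.6,12.4,-23,1,7.7,25.6,12.4,-23,1,7.7,25.6,12.4,-23,1,7.7,25.6,12.4,-23,1,7.7,25.6,8,-23,1,7.7,25.6,4,-23,1,7.7,25.6,0,-23,1,7.7,25.6,0,-23,1,7.7,25.6,0,-23])

```text
time_s: 11.25
ee_pos: [564.8, 242.8, 130.4]
ee_rot: [180.0, 0.0, -178.8]
force: [0.3, -0.2, -0.8]
gripper_width: 25.3
```

```bash
python3 - <<'E'
from h import *
s=env.state();print(s['ee_pos'],s['ee_rot'],s['gripper_width'])
t=pl('far',2);print(to(t[0],t[1],130,t[3]),to(*t))
E
```

```text
[564.78716436 242.7780926  130.35981326] [ 1.79977272e+02  4.97929453e-02 -1.78842305e+02] 25.344045416948752
(array([ -3.81, -23.9 ,   0.03]), np.float64(-67.0)) (array([ -3.8 , -23.9 ,  10.48]), np.float64(-67.0))
```

Turn +113 instead, to keep joint 6 within range.

Request:
jog_arm(steps=[1,-0.4,-3,0,8,1,-0.8,-6,0,16,1,-1.2,-9,0,24,1,-1.6,-12,0,32,1,-2,-15,0,40,1,-2.4,-18,0,48,1,-3,-20,0,56,1,-3.4,-22,0,64,1,-3.8,-23.9,0,72,1,-3.8,-23.9,0,80,1,-3.8,-23.9,0,88,1,-3.8,-23.9,0,96,1,-3.8,-23.9,0,104,1,-3.8,-23.9,0,113,1,-3.8,-23.9,0,113,1,-3.8,-23.9,5,113,1,-3.8,-23.9,8,113,1,-3.8,-23.9,8,113,1,-3.8,-23.9,8,113,1,-3.8,-23.9,8,113])

```text
time_s: 13.25
ee_pos: [609.1, 4.6, 51.5]
ee_rot: [179.8, -0.1, 68.2]
force: [0.4, -0.3, -2.0]
gripper_width: 25.3
```

```bash
python3 - <<'E'
from h import *
im=env.grab_frame('wrist'); cv2.imwrite('pics/w3.png',im[:,:,::-1])
s=env.state();print(s['ee_pos'],s['ee_rot'],s['gripper_width'],s['qpos'])
print(to(*pl('far',2)))
E
```

```text
[609.18842695   4.59583026  51.76890578] [ 1.79805374e+02 -7.96636302e-02  6.81951948e+01] 25.09981161622824 [-6.51635627e-01  2.91934740e+01  9.75217972e+01  5.08138179e-03
  5.30744690e+01  2.11502596e+01]
(array([-0.06, -0.15,  2.63]), np.float64(-0.0))
```

View pics/w3.png

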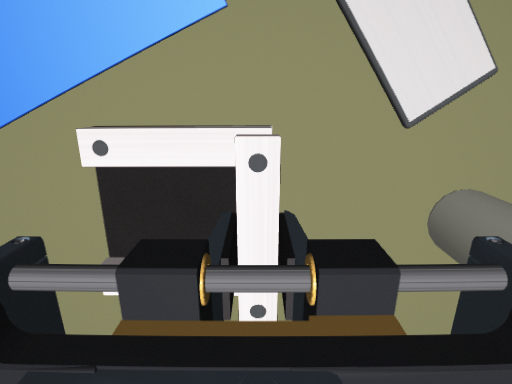

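The bar is aligned over the pad's far edge. Bar 1, on the left strip at row 145, looks a few mm short of the pad's right edge (272 against about 281), so I'll measure that before building on it.

```bash
python3 - <<'E'
from h import *
p=env.camera_params('wrist'); im=cv2.imread('pics/w3.png')
B=px2w(p,[(80,128),(272,127),(273,161),(79,166)],23)[:,:2]
a=np.radians(PY);ex=np.array([np.cos(a),np.sin(a)]);ey=np.array([-ex[1],ex[0]])
f=lambda X:np.c_[(X-C)@ex,(X-C)@ey].round(1)
print(f(B)); P=px2w(p,[(98,172),(106,256),(281,180)],8)[:,:2]; print(f(P))
p=env.camera_params('top'); im=env.grab_frame('top'); hsv=cv2.cvtColor(im,cv2.COLOR_RGB2HSV)
cv2.imwrite('pics/t2.png',cv2.resize(im[120:260,130:400,::-1],None,fx=2.9,fy=2.9,interpolation=cv2.INTER_CUBIC))
print([ (b,) for b in blobs(p,(hsv[:,:,1]<90)&(hsv[:,:,2]>150),23,60,900)])
E
```

```text
[[-64.4  64.9]
 [ 62.   64.9]
 [ 63.   42.4]
 [-69.3  39.4]]
[[-64.9  31.8]
 [-69.  -37.2]
 [ 69.9  25.4]]
[((array([498., 381.]), -23.9, -591.0, 81, 22, -89.0),), ((array([355., 217.]), 422.7, -195.4, 102, 46, 11.1),), ((array([178., 217.]), 410.7, 305.6, 129, 26, 5.2),), ((array([270., 176.]), 532.2, 47.4, 80, 9, 0.8),), ((array([283., 164.]), 564.2, 6.5, 34, 29, 0.8),), ((array([295., 154.]), 597.6, -23.0, 88, 26, -89.2),), ((array([155., 165.]), 558.3, 376.4, 129, 25, 11.0),), ((array([178., 164.]), 563.0, 311.0, 129, 26, -4.2),), ((array([260., 161.]), 578.6, 72.6, 131, 27, -21.9),), ((array([299., 116.]), 706.4, -36.0, 118, 68, 89.2),), ((array([250., 100.]), 748.4, 101.4, 135, 64, -77.7),), ((array([313.,  91.]), 781.8, -71.2, 52, 47, -89.4),), ((array([361.,  92.]), 768.0, -211.7, 90, 74, 16.6),), ((array([499.,  27.]), 972.9, -608.4, 69, 12, -89.3),), ((array([332.,  25.]), 972.7, -127.1, 341, 15, -90.0),), ((array([97., 23.]), 971.7, 559.0, 279, 15, -89.6),)]
```

View pics/t2.png

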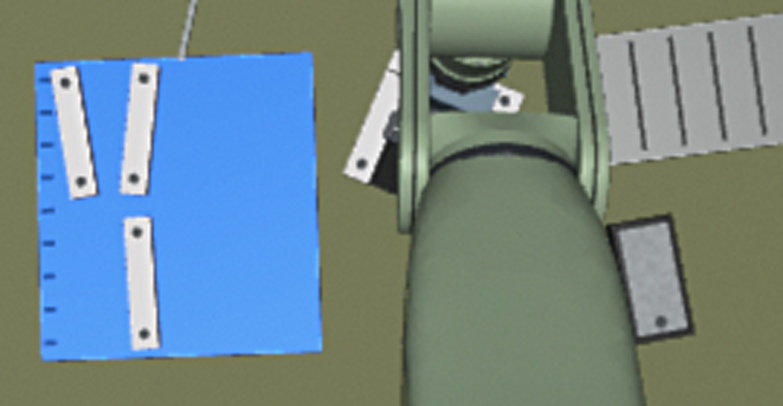

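The top view shows bar 1 at (578.6, 72.6) against a target of (578.7, 72.2), which is good. I'll lower bar 3.

Request:
jog_arm(steps=[1,-0.1,-0.1,1.5,0,1,-0.1,-0.1,2.5,0,1,-0.1,-0.1,2.5,0,1,-0.1,-0.1,2.5,0,0.45,-0.1,-0.1,2.5,0,0.45,-0.1,-0.1,2.5,0,0.45,-0.1,-0.1,2.5,0,0.45,-0.1,-0.1,-2,0,0.45,-0.1,-0.1,-6,0,0.45,-0.1,-0.1,-8,0,0.45,-0.1,-0.1,-8,0,0.45,-0.1,-0.1,-8,0,0.45,-0.1,-0.1,-8,0])

```text
time_s: 14.65
ee_pos: [605.2, 4.1, 128.0]
ee_rot: [-179.8, 0.1, 68.2]
force: [-0.6, -0.1, -1.0]
gripper_width: 49.9
```

```bash
python3 - <<'E'
from h import *
s=env.state();print(s['ee_pos'],s['ee_rot'],s['gripper_width'])
pick('b5');place('b5','near',2)
E
```

```text
[605.22671957   4.0963648  128.04952964] [-1.79804680e+02  7.14677651e-02  6.81567780e+01] 49.85347475311892
above (array([ 27.04, -15.32,  -0.18]), np.float64(72.5)) down (array([ 27.06, -15.28,  12.32]), np.float64(72.5))
near 2 place above (array([-3.22, 27.21,  0.  ]), np.float64(-72.5)) down (array([-3.22, 27.21, 10.45]), np.float64(-72.5))
```

Request:
jog_arm(steps=[0.45,4,-2.3,0,8,0.45,8,-4.5,0,16,0.45,12,-6.8,0,24,0.45,16,-9,0,32,0.45,20,-11.3,0,40,0.45,24,-13.6,0,48,0.45,27,-15.3,0,56,0.45,27,-15.3,0,64,0.45,27,-15.3,0,72.5,0.45,27,-15.3,4,72.5,0.45,27,-15.3,8,72.5,0.45,27,-15.3,11,72.5,0.45,27,-15.3,12.3,72.5,0.45,27,-15.3,12.3,72.5,1,27,-15.3,12.3,72.5,1,27,-15.3,12.3,72.5,1,27,-15.3,12.3,72.5,1,27,-15.3,8,72.5,1,27,-15.3,4,72.5,1,27,-15.3,0,72.5])

```text
time_s: 16.65
ee_pos: [564.5, 311.4, 131.0]
ee_rot: [180.0, 0.0, -4.3]
force: [0.9, 0.7, -3.3]
gripper_width: 24.3
```

Request:
jog_arm(steps=[1,0,0,0,0,1,0,0,0,0])

```text
time_s: 16.85
ee_pos: [565.0, 311.7, 130.8]
ee_rot: [-179.9, -0.1, -4.3]
force: [0.1, 0.5, -2.1]
gripper_width: 24.4
```

```bash
python3 - <<'E'
from h import *
s=env.state();print(s['ee_pos'],s['ee_rot'],s['gripper_width'])
t=pl('near',2);print(to(t[0],t[1],130,t[3]),to(*t))
E
```

```text
[565.0123897  311.68383861 130.81678481] [-1.79944348e+02 -8.29620195e-02 -4.34646391e+00] 24.391909269110613
(array([-3.34, 27.18,  0.05]), np.float64(-72.5)) (array([-3.35, 27.19, 10.5 ]), np.float64(-72.5))
```

Request:
jog_arm(steps=[1,-0.4,3,0,-8,1,-0.8,6,0,-16,1,-1.2,10,0,-24,1,-1.6,14,0,-32,1,-2,18,0,-40,1,-2.6,22,0,-48,1,-3.3,25,0,-56,1,-3.3,27.2,0,-64,1,-3.3,27.2,0,-72.5,1,-3.3,27.2,0,-72.5,1,-3.3,27.2,4,-72.5,1,-3.3,27.2,8,-72.5,1,-3.3,27.2,10,-72.5,1,-3.3,27.2,10,-72.5,1,-3.3,27.2,10,-72.5])

```text
time_s: 18.35
ee_pos: [510.5, 43.4, 28.7]
ee_rot: [-179.9, 0.1, 68.1]
force: [-0.1, 0.6, -1.1]
gripper_width: 25.5
```

```bash
python3 - <<'E'
from h import *
s=env.state();print(s['ee_pos'],s['ee_rot'],s['gripper_width'],s['force'])
print(to(*pl('near',2)))
E
```

```text
[510.49713534  43.38860186  28.7320062 ] [-1.79862322e+02  5.56580111e-02  6.80502038e+01] 25.54494884679218 [-0.12840803  0.61088467 -1.08049916]
(array([0.01, 0.07, 0.32]), np.float64(-0.1))
```

Request:
jog_arm(steps=[1,0,0,0.3,0,1,0,0,0.3,0,0.45,0,0,0.3,0,0.45,0,0,0.3,0,0.45,0,0,0.3,0,0.45,0,0,-4,0,0.45,0,0,-8,0,0.45,0,0,-10,0,0.45,0,0,-10,0,0.45,0,0,-10,0,0.45,0,0,-10,0])

```text
time_s: 19.45
ee_pos: [510.2, 42.8, 128.5]
ee_rot: [-179.8, 0.1, 68.1]
force: [-0.1, 0.1, -0.6]
gripper_width: 50.2
```

```bash
python3 - <<'E'
from h import *
s=env.state();print(s['ee_pos'],s['ee_rot'],s['gripper_width'])
pick('b3');place('b3','left',3)
E
```

```text
[510.24929054  42.82486579 128.48599657] [-1.79845802e+02  6.96750110e-02  6.81499778e+01] 50.19597179994485
above (array([32.89, -7.94, -0.17]), np.float64(57.8)) down (array([32.9 , -7.9 , 12.33]), np.float64(57.8))
left 3 place above (array([-3.52, 30.4 ,  0.  ]), np.float64(32.1)) down (array([-3.52, 30.4 ,  8.95]), np.float64(32.1))
```

Request:
jog_arm(steps=[0.45,5,-1.2,0,8,0.45,10,-2.4,0,16,0.45,15,-3.6,0,24,0.45,20,-4.8,0,32,0.45,24,-5.8,0,40,0.45,28,-6.8,0,48,0.45,32.9,-7.9,0,57.8,0.45,32.9,-7.9,0,57.8,0.45,32.9,-7.9,0,57.8,0.45,32.9,-7.9,4,57.8,0.45,32.9,-7.9,8,57.8,0.45,32.9,-7.9,11,57.8,0.45,32.9,-7.9,12.3,57.8,0.45,32.9,-7.9,12.3,57.8,1,32.9,-7.9,12.3,57.8,1,32.9,-7.9,12.3,57.8,1,32.9,-7.9,12.3,57.8,1,32.9,-7.9,8,57.8,1,32.9,-7.9,4,57.8,1,32.9,-7.9,0,57.8])

```text
time_s: 21.45
ee_pos: [560.4, 377.6, 131.7]
ee_rot: [-180.0, -0.0, 10.4]
force: [-0.2, 0.4, -0.2]
gripper_width: 5.3
```

Request:
jog_arm(steps=[1,0,0,0,0,1,0,0,0,0])

```text
time_s: 21.65
ee_pos: [560.9, 377.9, 131.6]
ee_rot: [-179.9, -0.2, 10.4]
force: [0.2, 0.0, -0.2]
gripper_width: 0.7
```

```bash
python3 - <<'E'
from h import *
s=env.state();print(s['ee_pos'],s['ee_rot'],s['gripper_width'])
p=env.camera_params('top'); im=env.grab_frame('top'); cv2.imwrite('pics/t3.png',cv2.resize(im[120:260,130:400,::-1],None,fx=2.9,fy=2.9,interpolation=cv2.INTER_CUBIC))
hsv=cv2.cvtColor(im,cv2.COLOR_RGB2HSV);m=(hsv[:,:,1]<90)&(hsv[:,:,2]>150);m[:,:240]=0;m[:,320:]=0;m[:130]=0;m[210:]=0
print(blobs(p,m,36,60),pl('near',2),pl('far',2))
t=pl('left',3);print(to(t[0],t[1],130,t[3]),to(*t))
E
```

```text
[560.91210178 377.94159935 131.6395648 ] [-1.79928341e+02 -1.65076086e-01  1.03579237e+01] 0.7072964703927221
[(array([279., 166.]), 559.4, 22.1, 135, 133, -22.0)] (np.float64(511.11873700219246), np.float64(43.21112744861221), 25.5, 68.2) (np.float64(607.6812629978075), np.float64(4.588872551387787), 25.5, 68.2)
(array([-3.650e+00,  3.036e+01, -1.000e-02]), np.float64(32.2)) (array([-3.65, 30.36,  8.94]), np.float64(32.2))
```

View pics/t3.png

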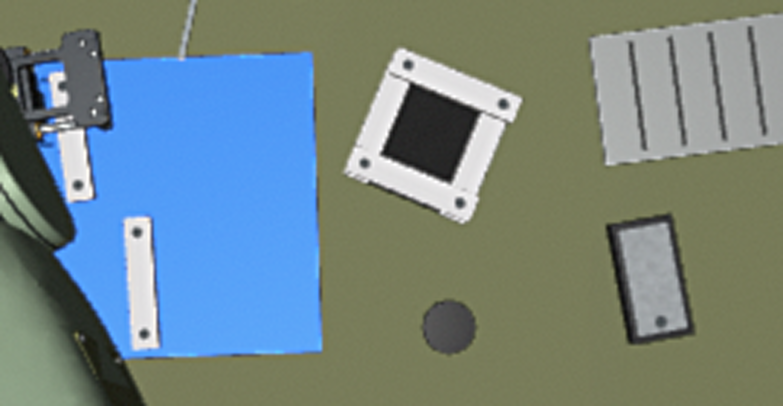

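The first two layers sit square, centred at (559, 22). Bar b3 slipped out as the grip slackened (width now 0.7) and still lies on the mat near its old place. I'll open, pick b2 next, and re-measure b3 from the top while doing so.

```bash
python3 - <<'E'
from h import *
pick('b2');place('b2','left',3)
E
```

```text
above (array([-1.598e+01,  4.280e+00, -1.000e-02]), np.float64(5.2)) down (array([-15.97,   4.28,  12.49]), np.float64(5.2))
left 3 place above (array([14.62, 24.87,  0.  ]), np.float64(27.0)) down (array([14.62, 24.87,  8.95]), np.float64(27.0))
```

Request:
jog_arm(steps=[0.45,-4,1,0,2,0.45,-8,2,0,4,0.45,-12,3.2,0,5.2,0.45,-16,4.3,0,5.2,0.45,-16,4.3,0,5.2,0.45,-16,4.3,0,5.2,0.45,-16,4.3,4,5.2,0.45,-16,4.3,8,5.2,0.45,-16,4.3,11,5.2,0.45,-16,4.3,12.4,5.2,0.45,-16,4.3,12.4,5.2,1,-16,4.3,12.4,5.2,1,-16,4.3,12.4,5.2,1,-16,4.3,12.4,5.2,1,-16,4.3,8,5.2,1,-16,4.3,4,5.2,1,-16,4.3,0,5.2,1,-16,4.3,0,5.2,1,-16,4.3,0,5.2])

```text
time_s: 23.6
ee_pos: [410.9, 306.7, 130.4]
ee_rot: [-180.0, -0.1, 5.2]
force: [-0.0, 0.5, -1.9]
gripper_width: 25.1
```

```bash
python3 - <<'E'
from h import *
s=env.state();print(s['ee_pos'],s['ee_rot'],s['gripper_width'])
p=env.camera_params('top'); im=env.grab_frame('top')
hsv=cv2.cvtColor(im,cv2.COLOR_RGB2HSV);m=(hsv[:,:,1]<90)&(hsv[:,:,2]>140);m[:,242:]=0;m[:,:142]=0;m[:137]=0;m[200:]=0
print(blobs(p,m,18,100))
t=pl('left',3);print(to(t[0],t[1],130,t[3]),to(*t))
E
```

```text
[410.91817542 306.68872384 130.36170065] [-1.79955746e+02 -6.80446951e-02  5.15206199e+00] 25.145959365629352
[(array([154., 166.]), 555.6, 380.0, 130, 26, 10.0)]
(array([14.69, 24.81, -0.09]), np.float64(27.0)) (array([14.71, 24.8 ,  8.86]), np.float64(27.0))
```

Request:
jog_arm(steps=[1,2.4,4,0,5,1,4.8,8,0,10,1,7.2,12,0,15,1,9.6,16,0,20,1,12,20,0,25,1,14.7,24.8,0,27,1,14.7,24.8,0,27,1,14.7,24.8,0,27,1,14.7,24.8,4,27,1,14.7,24.8,7,27,1,14.7,24.8,8.3,27,1,14.7,24.8,8.3,27,1,14.7,24.8,8.3,27,1,14.7,24.8,8.3,27])

```text
time_s: 25.05
ee_pos: [578.4, 73.9, 46.6]
ee_rot: [180.0, 0.1, -21.8]
force: [-0.3, 0.3, -0.7]
gripper_width: 25.7
```

```bash
python3 - <<'E'
from h import *
s=env.state();print(s['ee_pos'],s['ee_rot'],s['gripper_width'],s['force'])
print(to(*pl('left',3)))
E
```

```text
[578.41590599  73.87610219  46.61428179] [ 1.79983495e+02  9.25386917e-02 -2.17761410e+01] 25.708990089540794 [-0.34949817  0.34175731 -0.74811852]
(array([0.09, 0.15, 0.61]), np.float64(0.0))
```

Request:
jog_arm(steps=[1,0.1,0.1,0.6,0,1,0.1,0.1,0.6,0,1,0.1,0.1,0.6,0,0.45,0.1,0.1,0.6,0,0.45,0.1,0.1,0.6,0,0.45,0.1,0.1,0.6,0,0.45,0.1,0.1,-4,0,0.45,0.1,0.1,-8,0,0.45,0.1,0.1,-8,0,0.45,0.1,0.1,-8,0,0.45,0.1,0.1,-8,0])

```text
time_s: 26.15
ee_pos: [578.9, 71.4, 125.3]
ee_rot: [179.9, 0.2, -21.9]
force: [-0.9, 0.6, 0.4]
gripper_width: 49.9
```

```bash
sed -i "s/'b3':(559,377.6,10.3)/'b3':(555.6,380,10)/" h.py; python3 - <<'E'
from h import *
s=env.state();print(s['ee_pos'],s['ee_rot'],s['gripper_width'])
pick('b3');place('b3','right',3)
E
```

```text
[578.91233957  71.36864845 125.28383631] [ 1.79917564e+02  1.65981755e-01 -2.18511133e+01] 49.90131120843418
above (array([-13.65, -27.78,  -0.47]), np.float64(-31.9)) down (array([-13.62, -27.8 ,  12.03]), np.float64(-31.9))
right 3 place above (array([-8.55, 39.55,  0.  ]), np.float64(31.8)) down (array([-8.55, 39.55,  8.95]), np.float64(31.8))
```

Request:
jog_arm(steps=[0.45,-2.2,-4.5,0,-8,0.45,-4.4,-9,0,-16,0.45,-6.6,-13.5,0,-24,0.45,-8.8,-18,0,-31.9,0.45,-11,-22.5,0,-31.9,0.45,-13.6,-27.8,0,-31.9,0.45,-13.6,-27.8,0,-31.9,0.45,-13.6,-27.8,0,-31.9,0.45,-13.6,-27.8,4,-31.9,0.45,-13.6,-27.8,8,-31.9,0.45,-13.6,-27.8,12,-31.9,0.45,-13.6,-27.8,12,-31.9,0.45,-13.6,-27.8,12,-31.9,1,-13.6,-27.8,12,-31.9,1,-13.6,-27.8,12,-31.9,1,-13.6,-27.8,12,-31.9,1,-13.6,-27.8,12,-31.9,1,-13.6,-27.8,8,-31.9,1,-13.6,-27.8,4,-31.9,1,-13.6,-27.8,-1,-31.9])

```text
time_s: 28.15
ee_pos: [556.0, 379.4, 136.3]
ee_rot: [179.9, 0.2, 10.1]
force: [1.1, 0.5, -1.4]
gripper_width: 25.5
```

Request:
jog_arm(steps=[1,0,0,0,0,1,0,0,0,0,1,0,0,0,0])

```text
time_s: 28.45
ee_pos: [556.1, 379.4, 135.1]
ee_rot: [179.9, 0.2, 10.1]
force: [0.1, 0.3, -2.8]
gripper_width: 25.8
```

```bash
python3 - <<'E'
from h import *
s=env.state();print(s['ee_pos'],s['ee_rot'],s['gripper_width'])
t=pl('right',3);print(to(t[0],t[1],130,t[3]),to(*t))
E
```

```text
[556.08270221 379.42253668 135.13255967] [179.91784289   0.19525773  10.05754414] 25.79036313757341
(array([-8.62, 39.48,  0.6 ]), np.float64(31.9)) (array([-8.59, 39.47,  9.55]), np.float64(31.9))
```

Request:
jog_arm(steps=[1,-0.9,4,0,6,1,-1.8,8,0,12,1,-2.7,12,0,18,1,-3.5,16,0,24,1,-4.4,20,0,31.9,1,-5.3,24,0,31.9,1,-6.2,28,0,31.9,1,-7,32,0,31.9,1,-7.9,36,0,31.9,1,-8.6,39.5,0,31.9,1,-8.6,39.5,0,31.9,1,-8.6,39.5,0,31.9,1,-8.6,39.5,4,31.9,1,-8.6,39.5,7,31.9,1,-8.6,39.5,8.9,31.9,1,-8.6,39.5,8.9,31.9,1,-8.6,39.5,8.9,31.9,1,-8.6,39.5,8.9,31.9])

```text
time_s: 30.25
ee_pos: [542.5, -23.2, 48.9]
ee_rot: [-180.0, -0.1, -21.8]
force: [0.6, -0.1, -1.3]
gripper_width: 25.3
```

```bash
python3 - <<'E'
from h import *
s=env.state();print(s['ee_pos'],s['ee_rot'],s['gripper_width'],s['force'])
print(to(*pl('right',3)))
E
```

```text
[542.47846314 -23.17754652  48.92742863] [-1.79953762e+02 -1.06216770e-01 -2.17951810e+01] 25.284405634477856 [ 0.57320004 -0.05364171 -1.26773211]
(array([-0.18,  0.2 ,  0.84]), np.float64(0.0))
```

Request:
jog_arm(steps=[1,-0.2,0.2,0.8,0,1,-0.2,0.2,0.8,0,1,-0.2,0.2,0.8,0,0.45,-0.2,0.2,0.8,0,0.45,-0.2,0.2,0.8,0,0.45,-0.2,0.2,0.8,0,0.45,-0.2,0.2,-4,0,0.45,-0.2,0.2,-8,0,0.45,-0.2,0.2,-10,0,0.45,-0.2,0.2,-10,0,0.45,-0.2,0.2,-10,0,0.45,-0.2,0.2,-10,0])

```text
time_s: 31.45
ee_pos: [537.6, -24.9, 146.2]
ee_rot: [179.9, 0.2, -21.8]
force: [-0.3, -0.1, -0.6]
gripper_width: 50.2
```

```bash
python3 - <<'E'
from h import *
s=env.state();print(s['ee_pos'],s['ee_rot'],s['gripper_width'],s['qpos'])
print(to(440,-400,200,90))
E
```

```text
[537.5979512  -24.87954609 146.17773532] [179.93370073   0.20424141 -21.84930731] 50.1586449722766 [-3.87410796e+00  1.81777007e+01  1.00258726e+02 -3.79018904e-05
  6.17783065e+01  1.07975099e+02]
(array([ 4.88, 38.46, -5.36]), np.float64(68.2))
```

The tower is built. Before the mould I'll check the dark object at the right edge with the wrist camera.

```bash
python3 - <<'E'
from h import *
print(to(430,-390,240,-83))
E
```

```text
(array([ 3.57, 37.9 , -9.35]), np.float64(61.2))
```

Request:
jog_arm(steps=[0.45,0,0,-5,0,0.45,0,0,-9.4,0,0.45,0.5,5,-9.4,8,0.45,1,10,-9.4,16,0.45,1.5,15,-9.4,24,0.45,2,20,-9.4,32,0.45,2.5,25,-9.4,40,0.45,3,30,-9.4,48,0.45,3.6,35,-9.4,56,0.45,3.6,37.9,-9.4,61,0.45,3.6,37.9,-9.4,61,0.45,3.6,37.9,-9.4,61,0.45,3.6,37.9,-9.4,61])

```text
time_s: 32.75
ee_pos: [431.4, -388.8, 240.9]
ee_rot: [179.9, 0.1, -82.8]
force: [0.6, 0.6, -0.7]
gripper_width: 50.4
```

```bash
python3 - <<'E'
from h import *
im=env.grab_frame('wrist'); cv2.imwrite('pics/w4.png',im[:,:,::-1])
s=env.state();print(s['ee_pos'],s['ee_rot'],s['qpos'])
p=env.camera_params('wrist');print(px2w(p,[(256,20),(256,150),(10,150),(500,150)],0).round())
p=env.camera_params('top'); im=env.grab_frame('top');cv2.imwrite('pics/t4.png',im[100:280,230:430,::-1])
hsv=cv2.cvtColor(im,cv2.COLOR_RGB2HSV);m=(hsv[:,:,1]<90)&(hsv[:,:,2]>150);m[:,:240]=0;m[:,320:]=0;m[:130]=0;m[210:]=0
print(blobs(p,m,53,60))
E
```

```text
[ 431.65377462 -388.72245898  241.31399831] [ 1.79968066e+02  8.16046377e-02 -8.27309947e+01] [-4.31545711e+01  1.80116126e+01  8.61019574e+01  2.82188184e-02
  7.59696758e+01  1.29569540e+02]
[[ 455. -566.    0.]
 [ 435. -406.    0.]
 [ 778. -364.    0.]
 [  94. -450.    0.]]
[(array([278., 166.]), 558.0, 24.3, 135, 134, 68.2)]
```

View pics/w4.png

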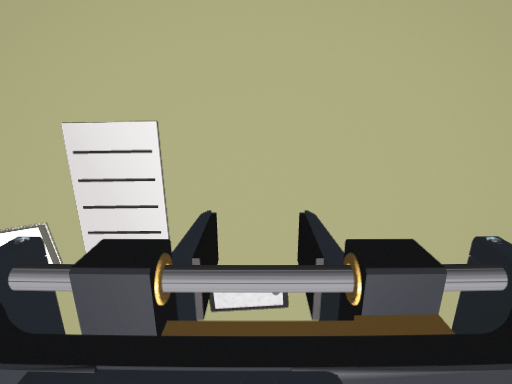

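The view shows only bench out to about y = -590 and the draining mat at (115,180), so I'll go 13 cm further.

Request:
jog_arm(steps=[0.45,5,0,0,0,0.45,10,0,0,0,0.45,13,0,0,0,0.45,13,0,0,0,0.45,13,0,0,0,0.45,13,0,0,0])

```text
time_s: 33.45
ee_pos: [447.9, -517.4, 242.2]
ee_rot: [-180.0, 0.0, -82.8]
force: [0.1, 0.7, 0.7]
gripper_width: 49.9
```

```bash
python3 - <<'E'
from h import *
im=env.grab_frame('wrist'); cv2.imwrite('pics/w5.png',im[:,:,::-1])
s=env.state();print(s['ee_pos'],s['ee_rot'],s['qpos'])
E
```

```text
[ 447.88120489 -517.41316184  242.39881091] [-1.79986141e+02  2.06711751e-02 -8.27511577e+01] [-5.00940824e+01  2.77426143e+01  7.06803885e+01  2.30704449e-02
  8.15869229e+01  1.22653700e+02]
```

View pics/w5.png

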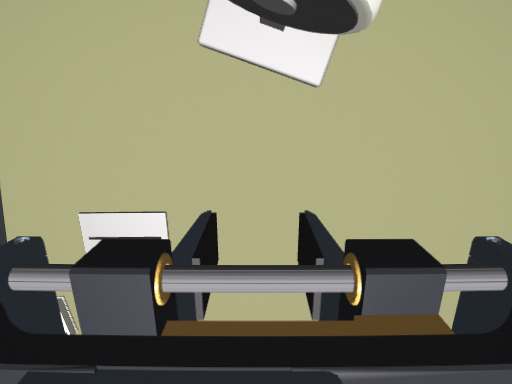

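The far-right object is a lens stand with a round white head, not a mould, so there is one mould, at (553,338) in the first top picture. I'll re-measure it and plan an end grip.

```bash
python3 - <<'E'
from h import *
p=env.camera_params('top'); im=env.grab_frame('top')
u,v=np.meshgrid(range(512),range(384));hsv=cv2.cvtColor(im,cv2.COLOR_RGB2HSV)
b=blobs(p,(u>310)&(u<400)&(v>183)&(v<265)&(hsv[:,:,1]<50),24,300);print(b)
cv2.imwrite('pics/t5.png',cv2.resize(im[130:270,235:445,::-1],None,fx=3.5,fy=3.5,interpolation=cv2.INTER_CUBIC))
_,x,y,_,_,a=b[0]; r=np.radians(a)
gx,gy=x-43*np.cos(r),y-43*np.sin(r); print(gx,gy,to(gx,gy,150,a),to(gx,gy,4,a))
E
```

```text
[(array([354., 216.]), 422.4, -193.0, 118, 63, 11.2)]
380.21892831998474 -201.3520771024588 (array([-32.22,   2.72,   9.26]), np.float64(86.0)) (array([-32.22,   2.73,  23.86]), np.float64(86.0))
```

View pics/t5.png

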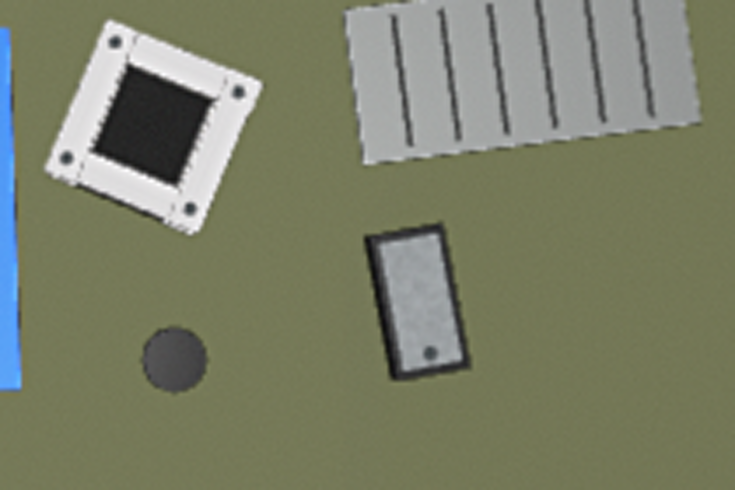

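The picture shows the tower square and complete, the mould still lying at (415,300) in the crop, and the loupe at (175,360) untouched. I'll go above the mould's near end.

Request:
jog_arm(steps=[0.1,-3,0.3,0,-8,0.1,-6,0.6,0,-16,0.1,-9,0.9,0,-24,0.1,-12,1.2,0,-32,0.1,-16,1.5,0,-40,0.1,-20,1.8,0,-48,0.1,-24,2.1,0,-56,0.1,-28,2.4,0,-64,0.1,-32.2,2.7,0,-72,0.1,-32.2,2.7,0,-80,0.1,-32.2,2.7,0,-88,0.1,-32.2,2.7,5,-93.9,0.1,-32.2,2.7,9.3,-93.9,0.1,-32.2,2.7,14,-93.9,0.1,-32.2,2.7,18,-93.9,0.1,-32.2,2.7,18,-93.9,0.1,-32.2,2.7,18,-93.9,0.1,-32.2,2.7,18,-93.9], force=8)

```text
time_s: 35.35
ee_pos: [382.3, -203.6, 64.2]
ee_rot: [179.8, -0.2, 11.1]
force: [-0.2, -0.1, 0.4]
gripper_width: 82.1
```

```bash
python3 - <<'E'
from h import *
s=env.state();print(s['ee_pos'],s['ee_rot'],s['gripper_width'])
print(to(380.2,-201.4,4,11.2))
im=env.grab_frame('wrist'); cv2.imwrite('pics/w6.png',im[:,:,::-1])
E
```

```text
[ 382.31190439 -203.63067469   64.17083088] [179.82207275  -0.21700757  11.07869857] 82.08232125018777
(array([-0.19, -0.28,  6.02]), np.float64(-0.1))
```

View pics/w6.png

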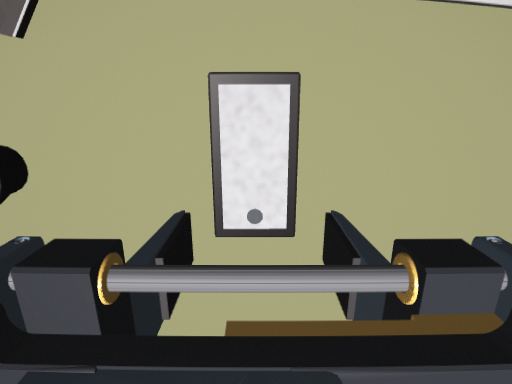

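The mould is centred between the fingers, columns 210–300 and rows 73–237. I'll check the position of its near end numerically.

```bash
python3 - <<'E'
from h import *
p=env.camera_params('wrist')
q=px2w(p,[(208,73),(300,73),(295,235),(215,235)],24)[:,:2];print(q.round(1),q.mean(0), np.linalg.norm(q[0]-q[3]),np.linalg.norm(q[0]-q[1]))
E
```

```text
[[ 472.4 -152.9]
 [ 484.1 -212.5]
 [ 370.  -235.4]
 [ 358.4 -175.3]] [ 421.20393966 -194.02303192] 116.25609513494884 60.7959381065017
```

Request:
jog_arm(steps=[0.1,-0.2,-0.3,3,0,0.1,-0.2,-0.3,6,0,0.1,-0.2,-0.3,6,0,0.1,-0.2,-0.3,6,0,0.1,-0.2,-0.3,6,0,1,-0.2,-0.3,6,0,1,-0.2,-0.3,6,0,1,-0.2,-0.3,6,0,1,-0.2,-0.3,6,0,1,-0.2,-0.3,6,0], force=8)

```text
time_s: 36.4
ee_pos: [378.4, -200.7, 2.5]
ee_rot: [180.0, -0.0, 11.1]
force: [-0.1, -0.1, 5.5]
gripper_width: 62.1
```

Request:
jog_arm(steps=[1,0.3,0,-1.3,0,1,0.6,0,-2.6,0,1,1.3,0,-3.8,0,1,2,0,-5.1,0,1,2.9,0,-6.1,0,1,3.9,0,-7,0,1,5,0,-7.8,0,1,6.2,0,-8.5,0,1,7.5,0,-9.1,0,1,8.8,0,-9.5,0,1,10,0,-10,0,1,10.8,0,-10.8,0,1,11,0,-12,0,1,11,0,-13,0,1,11,0,-13,0,1,11,0,-13,0,1,11,0,-13,0])

```text
time_s: 38.1
ee_pos: [485.4, -179.1, 131.5]
ee_rot: [-180.0, 0.1, 11.0]
force: [-0.4, 0.1, -1.8]
gripper_width: 62.1
```

```bash
python3 - <<'E'
from h import *
s=env.state();print(s['ee_pos'],s['ee_rot'],s['gripper_width'],s['force'],s['torque'])
a=env.grab_frame('side')[150:384,200:480];b=env.grab_frame('wrist')
a=cv2.resize(a,None,fx=1.5,fy=1.5);b=cv2.resize(b,(376,282))
o=np.zeros((351,800,3),np.uint8);o[:351,:420]=a;o[:282,424:]=b;cv2.imwrite('pics/s7.png',o[:,:,::-1])
E
```

```text
[ 485.36330847 -179.13982276  131.46518328] [-1.79957010e+02  6.03936787e-02  1.10403214e+01] 62.14236642710563 [-0.4179806   0.1476883  -1.79516219] [-0.12656382  0.27162453  0.04767355]
```

View pics/s7.png

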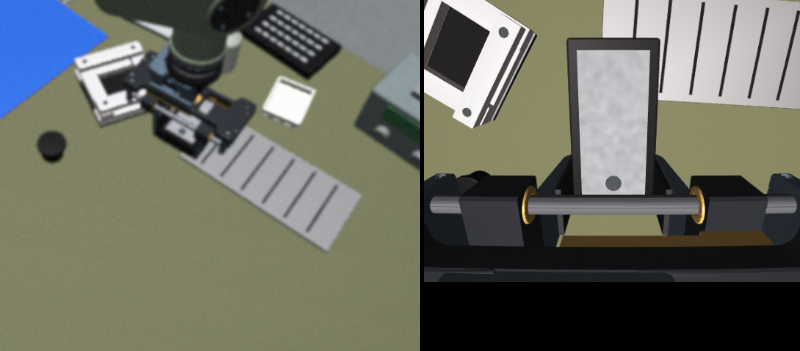

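The mould is held but still sticks out almost level, top right in the wrist view, because the grip is too firm. I'll ease to 3 N so that it swings down.

Request:
jog_arm(steps=[1,0,0,0,0,1,0,0,0,0,1,0,0,0,0,1,0,0,0,0], force=3)

```text
time_s: 38.6
ee_pos: [485.7, -179.2, 131.7]
ee_rot: [-180.0, 0.0, 11.1]
force: [0.1, -0.3, -1.5]
gripper_width: 62.2
```

```bash
python3 - <<'E'
from h import *
s=env.state();print(s['ee_pos'],s['gripper_width'],s['force'],s['torque'])
b=env.grab_frame('wrist');cv2.imwrite('pics/w8.png',b[:,:,::-1])
E
```

```text
[ 485.70098544 -179.22879855  131.74633724] 62.19582319326712 [ 0.05791532 -0.29941011 -1.53320877] [-0.07359977  0.13986036  0.0077928 ]
```

View pics/w8.png

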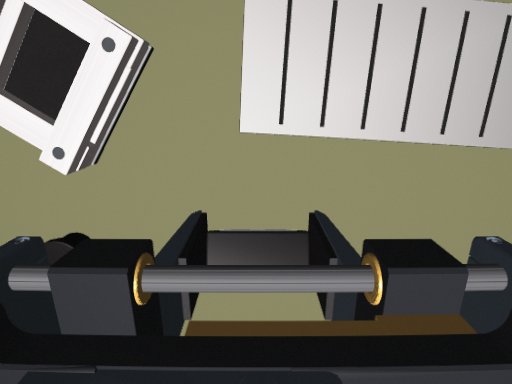

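It now hangs end-down: the black end face shows between the fingers at (258,247). I'll firm the grip and carry it to the draining mat.

```bash
python3 - <<'E'
from h import *
print(to(618.6,-281.3,140,7.8))
E
```

```text
(array([11.07, 12.56, -0.82]), np.float64(3.2))
```

Request:
jog_arm(steps=[1,0,0,0,0,1,0,0,-0.4,0,1,0,0,-0.8,0,1,1,1.2,-0.8,1,1,2,2.4,-0.8,2,1,3.2,3.7,-0.8,3.2,1,4.4,5,-0.8,3.2,1,5.6,6.4,-0.8,3.2,1,6.8,7.8,-0.8,3.2,1,8,9.1,-0.8,3.2,1,9.1,10.4,-0.8,3.2,1,10.1,11.5,-0.8,3.2,1,10.7,12.2,-0.8,3.2,1,11.1,12.6,-0.8,3.2,1,11.1,12.6,-0.8,3.2,1,11.1,12.6,-0.8,3.2,1,11.1,12.6,-0.8,3.2,1,11.1,12.6,0.4,3.2,1,11.1,12.6,1.6,3.2,1,11.1,12.6,1.6,3.2], force=20)

```text
time_s: 40.65
ee_pos: [617.3, -280.7, 112.8]
ee_rot: [-179.8, 0.3, 7.9]
force: [0.3, -0.5, -3.0]
gripper_width: 62.0
```

```bash
python3 - <<'E'
from h import *
s=env.state();print(s['ee_pos'],s['ee_rot'],s['gripper_width'],s['force'],s['torque'])
a=env.grab_frame('side')[150:384,200:480];b=env.grab_frame('wrist')
a=cv2.resize(a,None,fx=1.5,fy=1.5);b=cv2.resize(b,(376,282))
o=np.zeros((351,800,3),np.uint8);o[:351,:420]=a;o[:282,424:]=b;cv2.imwrite('pics/s9.png',o[:,:,::-1])
E
```

```text
[ 617.26671138 -280.71283082  112.83932366] [-179.81017259    0.27978227    7.85650762] 62.04549864549481 [ 0.28713164 -0.50566634 -3.02943337] [-0.05561285  0.12320651 -0.02396198]
```

View pics/s9.png

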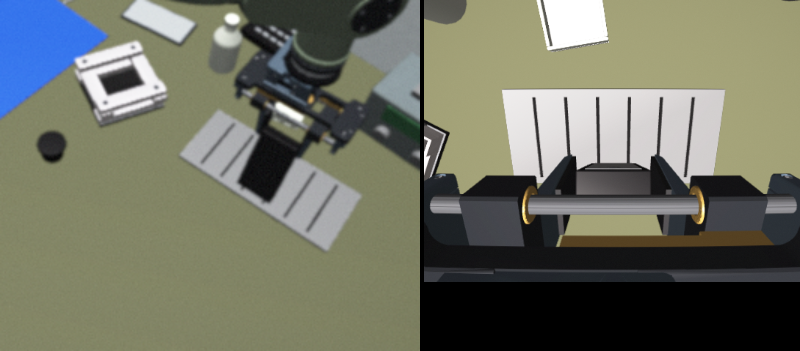

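The mould hangs end-down above the middle of the draining mat: the dark slab at (270,170) in the side view. I'll lower it gently and watch the force.

Request:
jog_arm(steps=[1,0,0,0.3,0,1,0,0,0.6,0,1,0,0,0.8,0,1,0,0,0.8,0,1,0,0,0.8,0], force=5)

```text
time_s: 41.25
ee_pos: [620.9, -282.0, 109.9]
ee_rot: [179.9, -0.3, 7.8]
force: [2.6, -0.1, 6.2]
gripper_width: 61.8
```

Request:
jog_arm(steps=[1,0,0,0.2,0,1,0,0,0.4,0,1,0,0,0.4,0,1,0,0,0.4,0])

```text
time_s: 41.65
ee_pos: [620.9, -281.9, 106.0]
ee_rot: [179.9, -0.3, 7.8]
force: [1.4, 1.3, 6.8]
gripper_width: 62.3
```

Request:
jog_arm(steps=[1,0,0,0.2,0,1,0,0,0.3,0,1,0,0,0.3,0,1,0,0,0.3,0])

```text
time_s: 42.05
ee_pos: [621.0, -281.8, 103.1]
ee_rot: [179.9, -0.3, 7.8]
force: [1.6, 1.0, 6.6]
gripper_width: 62.0
```

Contact at about 6.5 N, with the pads sliding. I'll ease to 3 N, press slightly so the base squares itself, then open.

Request:
jog_arm(steps=[1,0,0,0,0,1,0,0,0,0,1,0,0,0.2,0,1,0,0,0.4,0,1,0,0,0.4,0,1,0,0,0.4,0], force=3)

```text
time_s: 42.65
ee_pos: [619.0, -281.9, 96.5]
ee_rot: [180.0, 0.0, 7.9]
force: [1.8, -1.1, 3.2]
gripper_width: 62.1
```

```bash
python3 - <<'E'
from h import *
s=env.state();print(s['ee_pos'],s['ee_rot'],s['gripper_width'],s['force'],s['torque'])
a=env.grab_frame('side')[130:330,270:470];b=env.grab_frame('wrist')[200:290,170:340]
a=cv2.resize(a,(400,400),interpolation=3);b=cv2.resize(b,(380,201),interpolation=3)
o=np.zeros((400,800,3),np.uint8);o[:,:400]=a;o[:201,410:790]=b;cv2.imwrite('pics/s10.png',cv2.convertScaleAbs(o[:,:,::-1],alpha=1.6))
p=env.camera_params('side')
for dz in (0,120): print(w2px(p,[(621,-282,6+dz)])-[270,130])
E
```

```text
[ 619.02512517 -281.88902654   96.50700512] [1.79990292e+02 2.34275044e-02 7.85882219e+00] 62.095771789795286 [ 1.84461091 -1.13317261  3.17434708] [-0.26711018 -0.15300061  0.01705067]
[[109.66992852 135.12863495]]
[[120.49659622 108.8354403 ]]
```

View pics/s10.png

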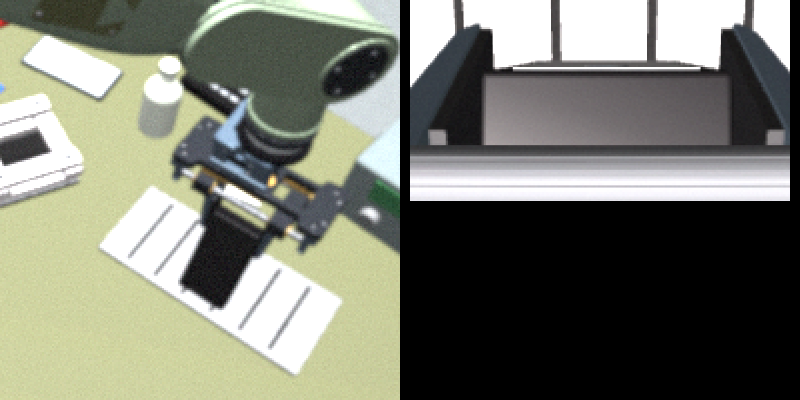

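```bash
python3 - <<'E'
from h import *
p=env.camera_params('side')
c=[(270+x/2,130+y/2) for x,y in ((181,285),(222,306),(260,262))]
print(px2w(p,c,6).round(1))
R=Ro.from_euler('z',7.8,degrees=True)
for t in (-15,0,15):   # tilt; top at TCP+~26
    Q=Ro.from_euler('y',t,degrees=True)
    loc=np.array([(-12,31,-100),(-12,-31,-100),(12,-31,-100)])
    print(t,((w2px(p,R.apply(Q.apply(loc))+[619,-282,106])-[270,130])*2).round())
E
```

```text
[[ 567.5 -262.4    6. ]
 [ 581.7 -315.6    6. ]
 [ 669.8 -309.9    6. ]]
-15 [[203. 251.]
 [246. 277.]
 [255. 263.]]
0 [[192. 264.]
 [236. 291.]
 [245. 278.]]
15 [[183. 275.]
 [227. 303.]
 [235. 292.]]
```

The projected corners put the mould's foot about 30 mm toward the robot, so it leans roughly 17° with its top to +x: it overswung and stuck. I won't release yet. With the foot bearing on the mat and a light grip, I'll draw the top back about 28 mm to stand it up.

Request:
jog_arm(steps=[1,-0.3,0,0,0,1,-0.6,0,0,0,1,-0.9,0,0,0,1,-1.2,0,0,0,1,-1.5,0,0,0,1,-1.8,0,0,0,1,-2.1,0,0,0,1,-2.4,0,0,0,1,-2.6,0,0,0,1,-2.7,0,0,0,1,-2.7,0,0.2,0,1,-2.7,0,0.3,0,1,-2.7,0,0.3,0,1,-2.7,0,0.3,0], force=3)

```text
time_s: 44.15
ee_pos: [592.4, -285.4, 93.8]
ee_rot: [180.0, 0.0, 7.9]
force: [0.1, -2.3, 3.7]
gripper_width: 62.3
```

```bash
python3 - <<'E'
from h import *
s=env.state();print(s['ee_pos'],s['ee_rot'],s['gripper_width'],s['force'],s['torque'])
p=env.camera_params('side'); a=env.grab_frame('side')
X,Y,_=s['ee_pos'];R=Ro.from_euler('z',7.8,degrees=True)
o=cv2.resize(a[150:350,290:450],(640,800),interpolation=3)[150:700]
o=cv2.convertScaleAbs(o[:,:,::-1],alpha=1.8)
for q in w2px(p,R.apply([(-12,31,0),(-12,-31,0),(12,-31,0),(-12,31,60),(-12,-31,60)])+[X,Y,6]):
    cv2.drawMarker(o,(int((q[0]-290)*4),int((q[1]-150)*4-150)),(0,0,255),0,14,2)
cv2.imwrite('pics/s11.png',o)
E
```

```text
[ 592.41415302 -285.39007903   93.7869337 ] [1.79998767e+02 6.65231408e-03 7.86207772e+00] 62.296705883670704 [ 0.0869494  -2.25235444  3.71753255] [-0.53365279  0.08132015 -0.02299576]
```

View pics/s11.png

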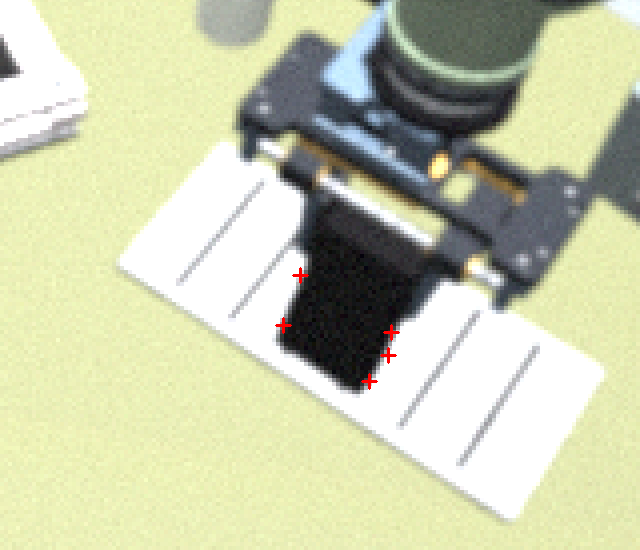

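```bash
python3 - <<'E'
from h import *
p=env.camera_params('side')
f=lambda x,y:(290+x/4,150+(y+150)/4)
print(px2w(p,[f(280,345),f(360,392)],6).round(1))
R=Ro.from_euler('z',7.8,degrees=True)
for t in (0,5,10):
    Q=Ro.from_euler('y',t,degrees=True)
    q=w2px(p,R.apply(Q.apply([(-12,31,-90),(-12,-31,-90),(-12,31,30),(-12,-31,30),(12,31,30),(12,-31,30)]))+[592,-285.4,96])
    print(t,((q-[290,150])*4-[0,150]).round().tolist())
o=cv2.imread('pics/s11.png');cv2.imwrite('pics/s12.png',cv2.resize(cv2.convertScaleAbs(o[170:400,240:460],alpha=2.5),None,fx=2.6,fy=2.6,interpolation=3))
E
```

```text
[[ 563.7 -263.8    6. ]
 [ 574.2 -318.1    6. ]]
0 [[283.0, 326.0], [369.0, 382.0], [319.0, 222.0], [415.0, 280.0], [340.0, 196.0], [435.0, 252.0]]
5 [[277.0, 333.0], [364.0, 389.0], [322.0, 218.0], [418.0, 276.0], [342.0, 194.0], [437.0, 250.0]]
10 [[271.0, 340.0], [358.0, 396.0], [325.0, 214.0], [420.0, 272.0], [343.0, 193.0], [438.0, 249.0]]
```

View pics/s12.png

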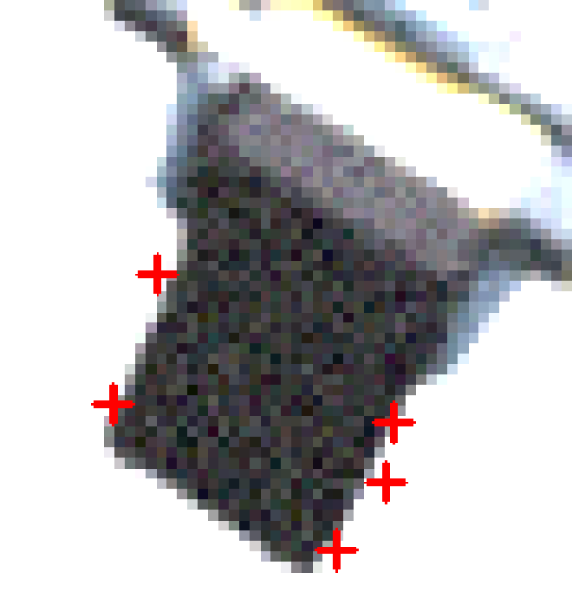

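The lean is down to about 5–6°, judging by the edges in the side view against the projected model. I'll draw it back a further 9 mm and press.

Request:
jog_arm(steps=[1,-0.3,0,0,0,1,-0.6,0,0,0,1,-0.9,0,0,0,1,-0.9,0,0.2,0,1,-0.9,0,0.4,0,1,-0.9,0,0.6,0,1,-0.9,0,0.6,0,1,-0.9,0,0.6,0], force=3)

```text
time_s: 45.0
ee_pos: [583.3, -286.3, 87.6]
ee_rot: [-180.0, 0.0, 7.9]
force: [0.2, 0.1, 2.9]
gripper_width: 62.2
```

```bash
python3 - <<'E'
from h import *
s=env.state();print(s['ee_pos'],s['gripper_width'],s['force'],s['torque'])
p=env.camera_params('side'); a=env.grab_frame('side'); g=cv2.cvtColor(a,cv2.COLOR_RGB2GRAY)
R=Ro.from_euler('z',7.8,degrees=True); X,Y,Z=s['ee_pos']
# right and left silhouette edges of the black slab, per row, lower part
pts=[]
for v in range(256,284):
    u0=w2px(p,[(X,Y,40)])[0,0]; r=np.where(g[v,int(u0)-40:int(u0)+40]<45)[0]
    if len(r)>3: pts.append((v,r[0]+int(u0)-40,r[-1]+int(u0)-40))
print(pts)
o=a[200:290,330:420]
o=cv2.convertScaleAbs(cv2.resize(o[:,:,::-1],(720,720),interpolation=3)[:590],alpha=2)
col={0:(0,0,255),6:(255,0,0)}
for t in (0,6):
    Q=Ro.from_euler('y',t,degrees=True)
    q=w2px(p,R.apply(Q.apply([(-12,31,-90),(-12,-31,-90),(-12,-31,30),(-12,31,30)]))+[X,Y,96])
    q=((q-[330,200])*8).astype(int)
    cv2.polylines(o,[q.reshape(-1,1,2)],True,col[t],1)
cv2.imwrite('pics/s13.png',o)
E
```

```text
[ 583.33276564 -286.34502872   87.62727941] 62.15657602574965 [0.24971894 0.09752339 2.86777364] [-0.16832912  0.15596463 -0.01484326]
[(256, np.int64(365), np.int64(410)), (257, np.int64(365), np.int64(412)), (258, np.int64(365), np.int64(413)), (259, np.int64(364), np.int64(413)), (260, np.int64(364), np.int64(413)), (261, np.int64(363), np.int64(401)), (262, np.int64(363), np.int64(395)), (263, np.int64(363), np.int64(394)), (264, np.int64(362), np.int64(413)), (265, np.int64(362), np.int64(413)), (266, np.int64(362), np.int64(413)), (267, np.int64(361), np.int64(412)), (268, np.int64(361), np.int64(390)), (269, np.int64(360), np.int64(390)), (270, np.int64(360), np.int64(388)), (271, np.int64(360), np.int64(386)), (272, np.int64(359), np.int64(386)), (273, np.int64(360), np.int64(385)), (274, np.int64(361), np.int64(385)), (275, np.int64(362), np.int64(384)), (276, np.int64(365), np.int64(384)), (277, np.int64(366), np.int64(383)), (278, np.int64(368), np.int64(383)), (279, np.int64(369), np.int64(382)), (280, np.int64(370), np.int64(382)), (281, np.int64(372), np.int64(381)), (282, np.int64(374), np.int64(381)), (283, np.int64(375), np.int64(380))]
```

View pics/s13.png

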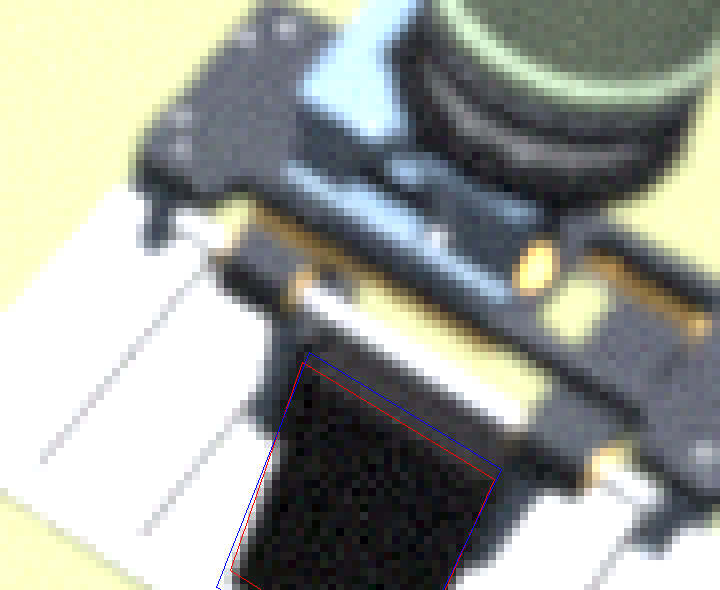

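The lower-left corner measured at (359,272) matches the upright model's (358.9,271.3), so the mould is upright within about 2°. I'll release and rise straight up.

Request:
jog_arm(steps=[0.25,0,0,0,0,0.2,0,0,0,0,0.1,0,0,0,0,0.1,0,0,0,0,0.1,0,0,0,0,0.1,0,0,-2,0,0.1,0,0,-5,0,0.1,0,0,-9,0,0.1,0,0,-13,0,0.1,0,0,-15,0,0.1,-5,0,-15,0,0.1,-10,0,-15,0,0.1,-15,0,-15,0,0.1,-20,0,-15,0,0.1,-20,0,-15,0,0.1,-20,0,-15,0])

```text
time_s: 46.65
ee_pos: [385.0, -314.2, 238.6]
ee_rot: [179.9, -0.1, 7.7]
force: [0.7, -0.9, -0.8]
gripper_width: 82.0
```

```bash
python3 - <<'E'
from h import *
s=env.state();print(s['time_s'],s['ee_pos'],s['gripper_width'],s['force'])
a=env.grab_frame('side');t=env.grab_frame('top')
o=np.zeros((560,800,3),np.uint8)
o[:,:360]=cv2.resize(a[140:300,320:423],(360,560),interpolation=3); o[:300,370:800]=cv2.resize(t[80:260,190:448],(430,300),interpolation=3)
cv2.imwrite('pics/s14.png',cv2.convertScaleAbs(o[:,:,::-1],alpha=1.3))
p=env.camera_params('side');R=Ro.from_euler('z',7.8,degrees=True)
print('model',w2px(p,R.apply([(-12,31,0),(-12,-31,0),(12,-31,0),(-12,31,120),(-12,-31,120),(12,-31,120)])+[583.3,-286.3,6]).round(1).tolist())
pt=env.camera_params('top');hsv=cv2.cvtColor(t,cv2.COLOR_RGB2HSV);m=(hsv[:,:,1]<90)&(hsv[:,:,2]>150);m[:,:240]=0;m[:,320:]=0;m[:130]=0;m[210:]=0
print('tower',blobs(pt,m,53,60))
g=cv2.cvtColor(a,cv2.COLOR_RGB2GRAY)
for v in range(228,290,4):
    r=np.where(g[v,340:420]<60)[0]; print(v,(r[0]+340,r[-1]+340) if len(r) else None,end=' ')
E
```

```text
46.65 [ 384.95972949 -314.19847317  238.55623126] 82.04962328661443 [ 0.74466182 -0.91690032 -0.78410242]
model [[358.8, 271.3], [380.5, 285.3], [385.2, 278.7], [367.8, 245.2], [391.8, 259.9], [396.9, 253.0]]
tower [(array([278., 166.]), 558.0, 24.3, 135, 134, 68.2)]
228 (np.int64(340), np.int64(378)) 232 (np.int64(340), np.int64(384)) 236 (np.int64(340), np.int64(383)) 240 (np.int64(340), np.int64(382)) 244 (np.int64(340), np.int64(379)) 248 (np.int64(341), np.int64(373)) 252 (np.int64(346), np.int64(376)) 256 (np.int64(340), np.int64(382)) 260 (np.int64(340), np.int64(400)) 264 (np.int64(344), np.int64(407)) 268 (np.int64(352), np.int64(410)) 272 (np.int64(359), np.int64(402)) 276 (np.int64(365), np.int64(405)) 280 (np.int64(370), np.int64(402)) 284 (np.int64(368), np.int64(399)) 288 (np.int64(353), np.int64(390))
```

View pics/s14.png

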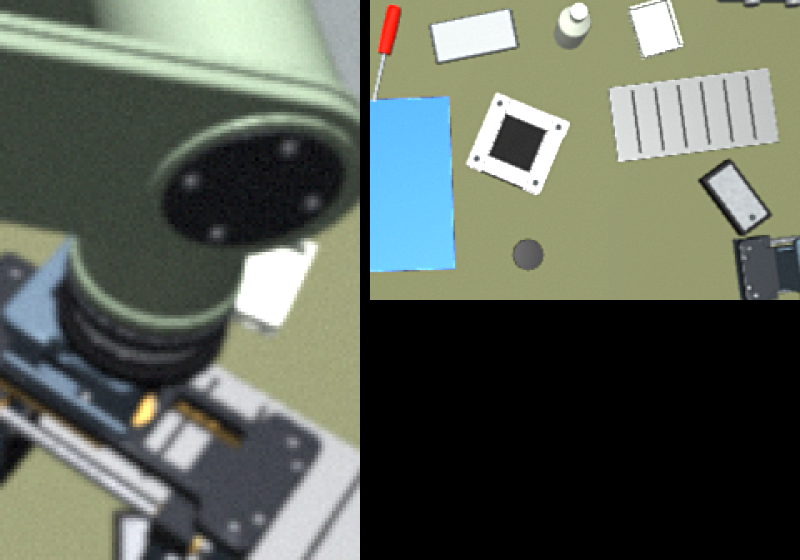

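The top view shows the tower intact and the bystanders untouched, but the mould lies off the mat at about (735,195) in the crop, turned about 30° and some 10 cm away. That is further than a simple topple would carry it, so it was probably knocked, though it may have fallen. I'll measure it and do it again.

```bash
python3 - <<'E'
from h import *
p=env.camera_params('top'); im=env.grab_frame('top')
u,v=np.meshgrid(range(512),range(384));hsv=cv2.cvtColor(im,cv2.COLOR_RGB2HSV)
m=(u>380)&(u<436)&(v>172)&(v<222)&(hsv[:,:,1]<60)
b=blobs(p,m,24,200);print(b)
for c in b:
    _,x,y,_,_,a=c; r=np.radians(a); d=np.array([np.cos(r),np.sin(r)])
    s=env.state();print(s['ee_pos'],s['ee_rot'],s['qpos'])
    for k in (-45,45): g=np.array([x,y])+k*d; print(k,g,to(*g,60,a),to(*g,4,a))
E
```

```text
[(array([409., 199.]), 472.9, -349.9, 121, 66, 36.6)]
[ 386.62815291 -313.97799412  237.9176939 ] [ 1.79992579e+02 -4.18720025e-02  7.90678836e+00] [-4.04206199e+01  1.04490934e+01  9.69449445e+01  2.76099854e-02
  7.25725813e+01  4.16643330e+01]
-45 [ 436.77321362 -376.73011937] (array([ 4.09,  6.9 , 17.8 ]), np.float64(-28.7)) (array([ 4.09,  6.9 , 23.4 ]), np.float64(-28.7))
45 [ 509.02678638 -323.06988063] (array([11.99,  2.58, 17.8 ]), np.float64(-28.7)) (array([11.98,  2.58, 23.4 ]), np.float64(-28.7))
```

Request:
jog_arm(steps=[0.1,2,3.5,3,-8,0.1,4.1,6.9,6,-16,0.1,4.1,6.9,9,-24,0.1,4.1,6.9,13,-28.7,0.1,4.1,6.9,17.5,-28.7,0.1,4.1,6.9,17.5,-28.7,0.1,4.1,6.9,17.5,-28.7,0.1,4.1,6.9,17.5,-28.7], force=3)

```text
time_s: 47.6
ee_pos: [437.4, -377.8, 65.1]
ee_rot: [179.7, -0.1, 36.6]
force: [0.6, 0.5, 0.4]
gripper_width: 82.3
```

```bash
python3 - <<'E'
from h import *
s=env.state();print(s['ee_pos'],s['ee_rot'],s['gripper_width'])
im=env.grab_frame('wrist');p=env.camera_params('wrist');hsv=cv2.cvtColor(im,cv2.COLOR_RGB2HSV)
m=(hsv[:,:,1]<45).astype(np.uint8); m[238:]=0
for b in blobs(p,m,24,3000): print(b)
print(to(436.8,-376.7,3.5,36.6)); cv2.imwrite('pics/w15.png',im[:,:,::-1])
E
```

```text
[ 437.41103619 -377.77214605   65.13925858] [ 1.79749171e+02 -5.99229121e-02  3.65911731e+01] 82.26557446426203
(array([257., 147.]), 471.5, -351.2, 117, 61, 36.4)
(array([372.,  28.]), 567.1, -368.5, 155, 66, -52.6)
(array([ 0.02, -0.15,  6.19]), np.float64(-0.0))
```

The wrist view puts the mould at (471.5, -351.2, 36.4°), within 2 mm of the top view. This time I'll grip with 3 N and roll it up along the arc against the bench.

Request:
jog_arm(steps=[0.1,0,0,3,0,0.1,0,0,6.1,0,0.1,0,0,6.1,0,0.1,0,0,6.1,0,0.1,0,0,6.1,0,1,0,0,6.1,0,1,0,0,6.1,0,1,0,0,6.1,0,1,0,0,6.1,0,1,0,0,6.1,0], force=3)

```text
time_s: 48.65
ee_pos: [435.7, -377.0, 2.5]
ee_rot: [179.9, -0.0, 36.6]
force: [-1.3, -0.3, 4.0]
gripper_width: 62.1
```

Request:
jog_arm(steps=[1,0.2,0,-0.9,0,1,0.4,0,-1.8,0,1,0.7,0,-2.7,0,1,1.1,0,-3.5,0,1,1.6,0,-4.3,0,1,2.1,0,-5,0,1,2.7,0,-5.7,0,1,3.3,0,-6.3,0,1,4,0,-6.9,0,1,4.8,0,-7.4,0,1,5.6,0,-7.9,0,1,6.4,0,-8.3,0,1,7.2,0,-8.5,0,1,8.1,0,-8.7,0,1,9,0,-8.8,0,1,9.9,0,-8.8,0,1,10.8,0,-8.8,0,1,11.5,0,-8.7,0,1,11.5,0,-8.7,0,1,11.5,0,-8.7,0])

```text
time_s: 50.65
ee_pos: [527.9, -307.9, 88.5]
ee_rot: [-180.0, -0.0, 36.6]
force: [-1.0, -1.0, 1.5]
gripper_width: 61.9
```

```bash
python3 - <<'E'
from h import *
s=env.state();print(s['ee_pos'],s['ee_rot'],s['gripper_width'],s['force'],s['torque'])
a=env.grab_frame('side');b=env.grab_frame('wrist');p=env.camera_params('side')
X,Y,Z=s['ee_pos'];c=w2px(p,[(X,Y,40)])[0].astype(int);print(c)
u0=min(max(c[0]-50,0),412);v0=min(max(c[1]-50,0),284)
o=np.zeros((600,800,3),np.uint8)
w=cv2.convertScaleAbs(cv2.resize(a[v0:v0+100,u0:u0+100],(600,600),interpolation=3),alpha=2)
R=Ro.from_euler('z',s['ee_rot'][2],degrees=True)
for t,k in ((0,(255,0,0)),(6,(0,0,255)),(-6,(0,255,0))):
    Q=Ro.from_euler('y',t,degrees=True)
    q=w2px(p,R.apply(Q.apply([(-12,31,-105),(-12,-31,-105),(-12,-31,15),(-12,31,15)]))+[X,Y,105])
    cv2.polylines(w,[((q-[u0,v0])*6).astype(int).reshape(-1,1,2)],True,k,1)
o[:,:600]=w;o[:150,600:]=cv2.resize(b,(200,150));cv2.imwrite('pics/s16.png',o[:,:,::-1])
E
```

```text
[ 527.91863248 -307.91914729   88.45601291] [-1.79983067e+02 -9.43303595e-03  3.65661547e+01] 61.90362189110141 [-0.98859115 -1.00818869  1.53451344] [-0.15367836  0.16079867 -0.00772191]
[367 287]
```

View pics/s16.png

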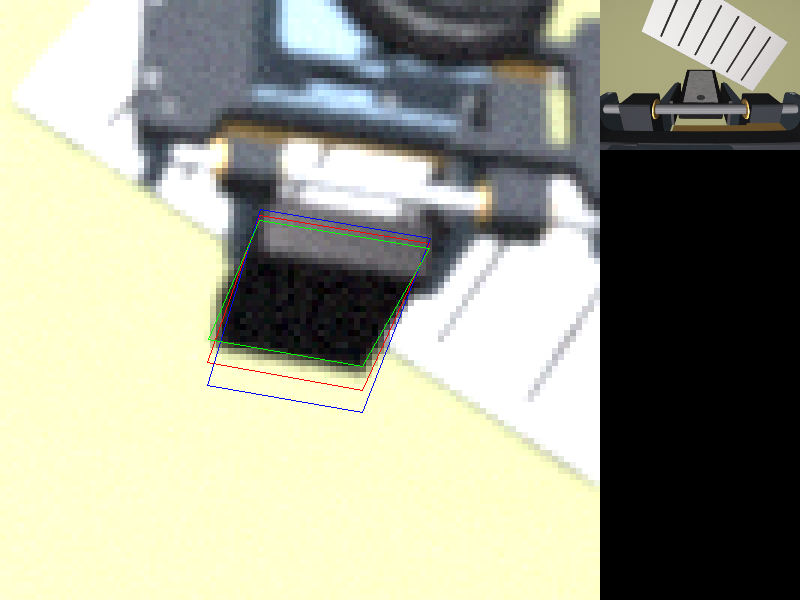

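The face looks foreshortened (about 90 px against a model 145 px) and its lower edge lies at the -6° outline. The mould therefore still leans about 13° back toward the robot. I'll go 23 mm forward, then press lightly.

Request:
jog_arm(steps=[1,0.3,0,0.1,0,1,0.6,0,0.1,0,1,0.9,0,0.1,0,1,1.2,0,0.1,0,1,1.5,0,0.1,0,1,1.8,0,0.1,0,1,2.1,0,0.1,0,1,2.3,0,0.1,0,1,2.3,0,0.1,0,1,2.3,0,0.3,0,1,2.3,0,0.5,0,1,2.3,0,0.7,0,1,2.3,0,0.7,0,1,2.3,0,0.7,0], force=3)

```text
time_s: 52.15
ee_pos: [546.1, -294.4, 81.7]
ee_rot: [-180.0, 0.0, 36.5]
force: [-1.0, 0.9, 2.7]
gripper_width: 62.4
```

```bash
cat > chk.py <<'E'
from h import *
import sys
zb=float(sys.argv[1]); s=env.state();print(s['ee_pos'],s['ee_rot'],s['gripper_width'],s['force'],s['torque'])
a=env.grab_frame('side');p=env.camera_params('side')
X,Y,Z=s['ee_pos'];c=w2px(p,[(X,Y,60)])[0].astype(int)
u0=min(max(c[0]-40,0),432);v0=min(max(c[1]-40,0),304)
w=cv2.convertScaleAbs(cv2.resize(a[v0:v0+80,u0:u0+80],(600,600),interpolation=3),alpha=2.5)
R=Ro.from_euler('z',s['ee_rot'][2],degrees=True)
for t,k in ((0,(255,0,0)),(6,(0,0,255)),(-6,(0,255,0))):
    Q=Ro.from_euler('y',t,degrees=True); L=Z+12-zb
    q=w2px(p,R.apply(Q.apply([(-12,31,-L),(-12,-31,-L),(-12,-31,120-L),(-12,31,120-L)]))+[X,Y,zb+L])
    q=(q-[u0,v0])*7.5; print(t,q.round().tolist())
    cv2.polylines(w,[q.astype(int).reshape(-1,1,2)],True,k,1)
cv2.imwrite(sys.argv[2],w[:,:,::-1])
E
python3 chk.py 0 pics/s17.png
```

```text
[ 546.11543932 -294.41019642   81.68054068] [-1.79975394e+02  2.54488897e-03  3.65459412e+01] 62.370005080673735 [-1.00819256  0.85880705  2.71476317] [-0.02615605  0.25265914 -0.02822721]
0 [[173.0, 407.0], [363.0, 440.0], [447.0, 254.0], [237.0, 219.0]]
6 [[172.0, 431.0], [364.0, 464.0], [448.0, 244.0], [238.0, 210.0]]
-6 [[174.0, 382.0], [363.0, 414.0], [446.0, 264.0], [236.0, 229.0]]
```

View pics/s17.png

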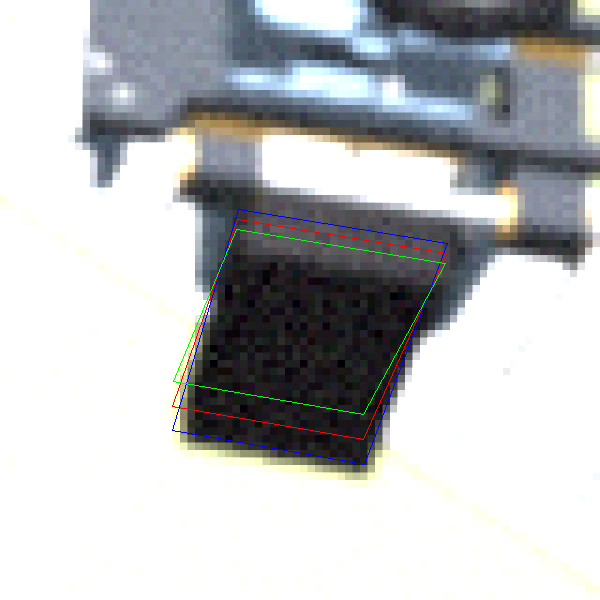

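The visible face height (about 185 px) now matches the upright model (187 px), although the slab sits about 12 mm toward the robot in the pads. I'll open briefly so it stands free and settles, then re-grip firmly. The finger width will tell whether it stood.

Request:
jog_arm(steps=[0.22,0,0,0,0,0.22,0,0,0,0,0.22,0,0,0,0,0.22,0,0,0,0,0.22,0,0,0,0,0.22,0,0,0,0,0.22,0,0,0,0], force=3)

```text
time_s: 52.9
ee_pos: [546.3, -294.5, 81.9]
ee_rot: [180.0, -0.0, 36.6]
force: [-0.1, 0.3, -0.5]
gripper_width: 71.2
```

Request:
jog_arm(steps=[1,0,0,0,0,1,0,0,0,0,1,0,0,0,0,1,0,0,0,0,1,0,0,0,0], force=20)

```text
time_s: 53.4
ee_pos: [546.2, -294.5, 81.9]
ee_rot: [-180.0, -0.0, 36.6]
force: [-0.1, -0.2, 0.2]
gripper_width: 33.8
```

```bash
python3 chk.py 0 pics/s18.png; python3 - <<'E'
from h import *
print(to(618.6,-281.3,140,7.8))
import cv2
a=cv2.imread('pics/s17.png');b=cv2.imread('pics/s18.png');print(np.abs(a.astype(int)-b)[220:480,170:440].mean())
g=cv2.cvtColor(b,cv2.COLOR_BGR2GRAY)
for u in (220,260,300,340): c=np.where(g[230:520,u]<75)[0]+230; print(u,c.min(),c.max())
E
```

```text
[ 546.24568143 -294.46134804   81.91875984] [-1.79998518e+02 -4.91482992e-03  3.65508712e+01] 33.77062158453543 [-0.14306868 -0.19912071  0.21644092] [-0.08912182  0.13954446  0.02562898]
0 [[173.0, 407.0], [364.0, 440.0], [447.0, 254.0], [238.0, 219.0]]
6 [[173.0, 431.0], [365.0, 464.0], [448.0, 244.0], [239.0, 209.0]]
-6 [[174.0, 382.0], [364.0, 414.0], [446.0, 264.0], [237.0, 229.0]]
(array([ 6.6 ,  3.25, -5.81]), np.float64(28.8))
140.65540360873695
220 270 438
260 446 509
300 453 479
340 460 460
```

It toppled: the fingers closed past 62 mm. So the overlay match was misleading. I'll rise, clear the view and see which way it went.

Request:
jog_arm(steps=[0.1,0,0,-5,0,0.1,0,0,-10,0,0.1,0,0,-15,0,0.1,-5,0,-15,0,0.1,-10,0,-15,0,0.1,-15,0,-15,0,0.1,-20,0,-15,0,0.1,-20,0,-15,0,0.1,-20,0,-15,0,0.1,-20,0,-15,0], force=8)

```text
time_s: 54.45
ee_pos: [386.4, -413.1, 231.9]
ee_rot: [180.0, -0.0, 36.6]
force: [0.7, 0.4, -0.3]
gripper_width: 81.9
```

```bash
python3 - <<'E'
from h import *
p=env.camera_params('top'); im=env.grab_frame('top')
u,v=np.meshgrid(range(512),range(384));hsv=cv2.cvtColor(im,cv2.COLOR_RGB2HSV)
print('dark/grey off mat',blobs(p,(u>310)&(u<450)&(v>110)&(v<240)&(hsv[:,:,1]<60),24,150))
print('dark',blobs(p,(u>310)&(u<450)&(v>110)&(v<240)&(hsv[:,:,2]<62),24,30))
print(env.state()['ee_pos'],env.state()['ee_rot'],env.state()['gripper_width'])
cv2.imwrite('pics/t19.png',cv2.resize(im[100:260,300:460,::-1],(560,560),interpolation=3))
E
```

```text
dark/grey off mat [(array([384., 163.]), 551.0, -284.6, 279, 262, -82.2)]
dark [(array([386., 195.]), 483.7, -282.7, 119, 66, -10.6)]
[ 386.63282612 -412.8589177   231.85530406] [-1.79997090e+02 -3.11803091e-02  3.66363051e+01] 82.14957333928173
```

View pics/t19.png

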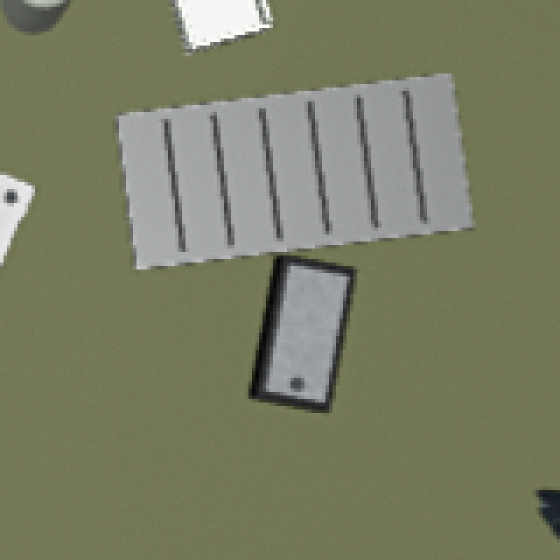

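Again it fell toward the robot, grey face up, at about (300,333) in the crop. I'll fit the earlier corner pixels properly to learn the true lean at release.

```bash
python3 - <<'E'
from h import *
from scipy.optimize import least_squares
p=env.camera_params('side')
def fit(px,yaw,zb,x0):
    px=np.array(px,float)
    def mod(a):
        x,y,t,w=a; R=Ro.from_euler('z',w,degrees=True)*Ro.from_euler('y',t,degrees=True)
        B=np.array([(i,j,k) for i in(-12,12) for j in(-31,31) for k in(-60,60)]);lo=R.apply(B)[:,2].min()
        return w2px(p,R.apply([(-12,31,-60),(-12,-31,-60),(-12,-31,60),(-12,31,60)])+[x,y,zb-lo])
    for t0 in(-15,0,15):
        r=least_squares(lambda a:np.r_[(mod(a)-px).ravel(),(a[3]-yaw)/3],[*x0,t0,yaw]);print(r.x.round(1),round(r.cost,2))
fit([(359,272),(380.3,284),(391.9,259.4),(368.1,246.2)],7.8,6,(583,-286))
s=np.array([0,0]);c=w2px(p,[(546.1,-294.4,60)])[0].astype(int);u0=min(max(c[0]-40,0),432);v0=min(max(c[1]-40,0),304)
fit([(u0+a/7.5,v0+b/7.5) for a,b in((185,445),(370,468),(430,285),(240,260))],36.5,0,(546,-294))
E
```

```text
[ 5.835e+02 -2.860e+02 -5.000e-01  9.700e+00] 1.27
[ 5.835e+02 -2.860e+02 -5.000e-01  9.700e+00] 1.27
[ 5.835e+02 -2.860e+02 -5.000e-01  9.700e+00] 1.27
[ 5.364e+02 -3.017e+02 -1.000e-01  3.860e+01] 5.22
[ 5.364e+02 -3.017e+02 -1.000e-01  3.860e+01] 5.22
[ 5.364e+02 -3.017e+02 -1.000e-01  3.860e+01] 5.22
```

Both fits say upright (-0.5° and -0.1°). In the second trial, though, one foot corner at about x = 564 sat on the 6 mm edge of the draining mat, which explains that tumble. The first fall (66 mm aside, twisted) fits the announced knock. I'll grip the far end now and roll it up toward the robot, on clear bench.

```bash
python3 - <<'E'
from h import *
print(to(527.5,-292,60,-10.6),to(527.5,-292,3,-10.6))
E
```

```text
(array([18.51, -1.29, 17.2 ]), np.float64(47.2)) (array([18.5 , -1.29, 22.9 ]), np.float64(47.2))
```

Request:
jog_arm(steps=[0.1,3,-0.2,0,8,0.1,6,-0.4,0,16,0.1,9,-0.6,0,24,0.1,12,-0.8,0,32,0.1,15,-1,0,40,0.1,18.5,-1.3,0,47.2,0.1,18.5,-1.3,5,47.2,0.1,18.5,-1.3,10,47.2,0.1,18.5,-1.3,14,47.2,0.1,18.5,-1.3,17,47.2,0.1,18.5,-1.3,17,47.2,0.1,18.5,-1.3,17,47.2,0.1,18.5,-1.3,17,47.2], force=3)

```text
time_s: 55.8
ee_pos: [528.4, -293.3, 64.1]
ee_rot: [179.9, -0.2, -10.6]
force: [0.1, 0.0, 0.2]
gripper_width: 82.0
```

```bash
python3 - <<'E'
from h import *
print(env.state()['ee_pos'],env.state()['ee_rot'],to(527.5,-292,3,-10.6))
E
```

```text
[ 528.35049785 -293.25368172   64.06141456] [179.9292156   -0.23039577 -10.59152523] (array([-0.13, -0.12,  6.11]), np.float64(0.0))
```

Request:
jog_arm(steps=[0.1,-0.1,-0.1,3,0,0.1,-0.1,-0.1,6.1,0,0.1,-0.1,-0.1,6.1,0,0.1,-0.1,-0.1,6.1,0,0.1,-0.1,-0.1,6.1,0,1,-0.1,-0.1,6.1,0,1,-0.1,-0.1,6.1,0,1,-0.1,-0.1,6.1,0,1,-0.1,-0.1,6.1,0,1,-0.1,-0.1,6.1,0], force=3)

```text
time_s: 56.8
ee_pos: [528.8, -291.3, 5.8]
ee_rot: [-179.9, -0.4, -10.7]
force: [0.5, 5.8, 12.9]
gripper_width: 78.1
```

Request:
jog_arm(steps=[1,-0.2,0,-0.9,0,1,-0.4,0,-1.8,0,1,-0.7,0,-2.7,0,1,-1.1,0,-3.5,0,1,-1.6,0,-4.3,0,1,-2.1,0,-5,0,1,-2.7,0,-5.7,0,1,-3.3,0,-6.3,0,1,-4,0,-6.9,0,1,-4.8,0,-7.4,0,1,-5.6,0,-7.9,0,1,-6.4,0,-8.3,0,1,-7.2,0,-8.5,0,1,-8.1,0,-8.7,0,1,-9,0,-8.8,0,1,-9.9,0,-8.8,0,1,-10.8,0,-8.8,0,1,-11.8,0,-8.7,0,1,-11.8,0,-8.7,0,1,-11.8,0,-8.7,0])

```text
time_s: 58.8
ee_pos: [408.4, -269.5, 87.2]
ee_rot: [-179.9, 0.2, -10.7]
force: [0.5, -0.7, 0.4]
gripper_width: 61.9
```

```bash
python3 chk.py 0 pics/s20.png
```

```text
[ 408.40510271 -269.50488235   87.19616855] [-1.79949395e+02  1.50040444e-01 -1.06580146e+01] 61.89015891954591 [ 0.54207364 -0.67935876  0.36184448] [-0.16676678  0.23782064 -0.03411903]
0 [[191.0, 326.0], [309.0, 484.0], [357.0, 313.0], [226.0, 145.0]]
6 [[166.0, 339.0], [284.0, 499.0], [364.0, 307.0], [233.0, 140.0]]
-6 [[217.0, 311.0], [336.0, 468.0], [351.0, 319.0], [220.0, 151.0]]
```

View pics/s20.png

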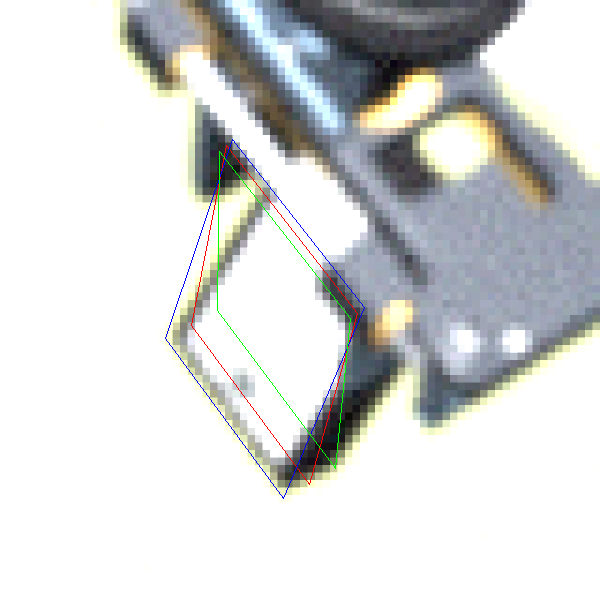

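The grey face with its hole at (243,383) now shows. The left edge slope of about 0.6 (the 6° model gives 0.34) means it still leans about 18° back to +x. I'll go 30 mm more toward the robot with slight pressure.

Request:
jog_arm(steps=[1,-0.3,0,0.1,0,1,-0.6,0,0.1,0,1,-0.9,0,0.1,0,1,-1.2,0,0.1,0,1,-1.5,0,0.1,0,1,-1.8,0,0.1,0,1,-2.1,0,0.1,0,1,-2.4,0,0.1,0,1,-2.7,0,0.1,0,1,-3,0,0.1,0,1,-3,0,0.1,0,1,-3,0,0.3,0,1,-3,0,0.5,0,1,-3,0,0.5,0,1,-3,0,0.5,0], force=3)

```text
time_s: 60.35
ee_pos: [380.5, -264.4, 83.0]
ee_rot: [-180.0, -0.0, -10.6]
force: [0.1, 0.8, 3.3]
gripper_width: 61.7
```

```bash
python3 chk.py 0 pics/s21.png
```

```text
[ 380.46411006 -264.39462323   83.00959642] [-1.79989774e+02 -2.40915935e-02 -1.06475098e+01] 61.68097083114995 [0.05010204 0.7682286  3.25571748] [0.28059551 0.08842203 0.0288332 ]
0 [[195.0, 325.0], [311.0, 486.0], [353.0, 318.0], [223.0, 147.0]]
6 [[170.0, 338.0], [286.0, 501.0], [361.0, 312.0], [231.0, 141.0]]
-6 [[220.0, 310.0], [337.0, 471.0], [345.0, 325.0], [215.0, 153.0]]
```

View pics/s21.png

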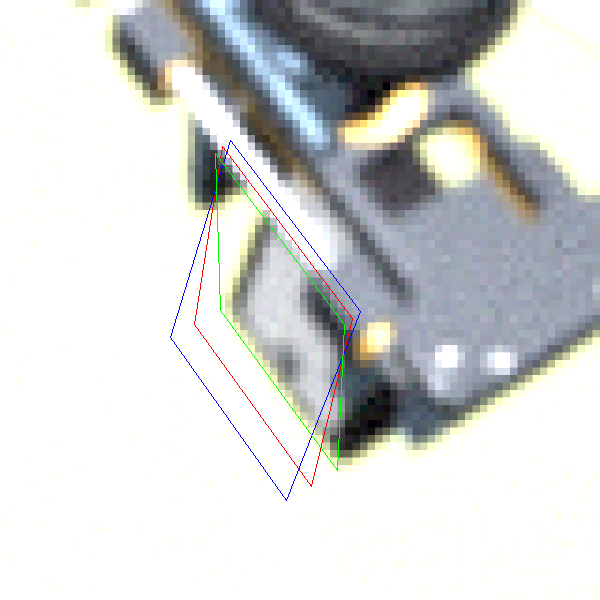

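The side view is too coarse to judge lean (about 0.4 px per degree). The wrist view of the slab's forward face is far more sensitive, so I'll overlay models there.

```bash
cat > wchk.py <<'E'
from h import *
import sys
zb=float(sys.argv[1]); s=env.state();print(s['ee_pos'],s['ee_rot'][2],s['gripper_width'],s['force'])
a=env.grab_frame('wrist');p=env.camera_params('wrist');cv2.imwrite('raww.png',a[:,:,::-1])
X,Y,Z=s['ee_pos'];R=Ro.from_euler('z',s['ee_rot'][2],degrees=True)
w=cv2.resize(a[120:300,150:360],None,fx=3.6,fy=3.3,interpolation=3)
w=cv2.convertScaleAbs(w,alpha=1.8)
for t,k in ((0,(255,0,0)),(6,(0,0,255)),(-6,(0,160,0))):
    Q=Ro.from_euler('y',t,degrees=True); L=Z+12-zb
    q=w2px(p,R.apply(Q.apply([(12,31,-L),(12,-31,-L),(12,-31,120-L),(12,31,120-L),(-12,31,120-L),(-12,-31,120-L)]))+[X,Y,zb+L])
    print(t,q.round(1).tolist()); q=(q-[150,120])*[3.6,3.3]
    cv2.polylines(w,[q[:4].astype(int).reshape(-1,1,2)],True,k,1)
cv2.imwrite(sys.argv[2],w[:,:,::-1])
E
python3 wchk.py 0 pics/w22.png
```

```text
[ 380.44906073 -264.43312203   83.03157339] -10.648628621291186 61.766778128506395 [-0.09606437  0.98076507  3.72567502]
0 [[221.7, 182.5], [292.6, 182.5], [320.2, 244.8], [193.8, 244.9], [196.8, 287.2], [317.3, 287.1]]
6 [[222.2, 193.2], [292.1, 193.2], [319.9, 238.9], [194.1, 239.0], [196.1, 284.0], [318.1, 283.9]]
-6 [[221.1, 171.9], [293.2, 171.9], [320.3, 250.8], [193.7, 250.9], [197.6, 289.9], [316.5, 289.8]]
```

View pics/w22.png

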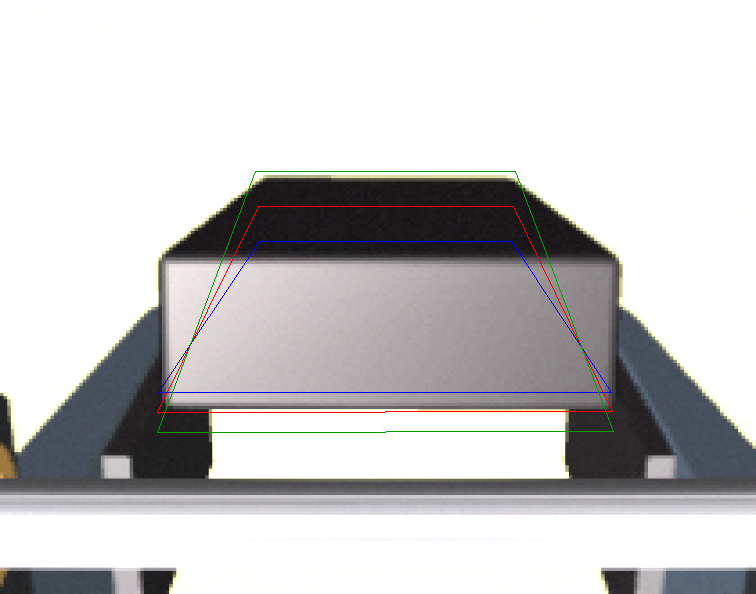

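The end face shows at crop rows 258–408 and the face's bottom edge at row 178. I'll fit the pose from these.

```bash
cat > wfit.py <<'E'
from h import *
from scipy.optimize import least_squares
def wfit(crop,zb):
    "crop px (wchk picture): bottom L,R ; front-top L,R ; back-top L,R"
    p=env.camera_params('wrist'); s=env.state(); X,Y,Z=s['ee_pos'];R0=Ro.from_euler('z',s['ee_rot'][2],degrees=True)
    px=np.array(crop,float)/[3.6,3.3]+[150,120]
    def mod(a):
        dx,dy,t,w,dz=a; R=R0*Ro.from_euler('zy',[w,t],degrees=True)
        B=R.apply([(i,j,-60) for i in(-12,12) for j in(-31,31)])[:,2].min()
        return w2px(p,R.apply([(12,31,-60),(12,-31,-60),(12,31,60),(12,-31,60),(-12,31,60),(-12,-31,60)])+R0.apply([dx,dy,0])+[X,Y,zb-B+dz])
    r=least_squares(lambda a:np.r_[(mod(a)-px).ravel(),a[4]/3],[0,0,0,0,0])
    print('dx,dy,tilt,yaw,dz',r.x.round(1),'cost',round(r.cost,1),'centre',R0.apply([r.x[0],r.x[1],0])[:2]+[X,Y])
E
python3 - <<'E'
from wfit import *
wfit([(265,178),(515,178),(163,258),(618,258),(166,408),(611,408)],0)
E
```

```text
dx,dy,tilt,yaw,dz [14.6 -0.7  7.6 -0.2 -5.4] cost 3.3 centre [ 394.58685661 -267.76435925]
```

The fit gives a lean of about 7.6° to +x, inside the 11° stability limit, but the slab has slid 15 mm forward in the pads. On clear bench it should drop back onto its base when freed, so I'll open and verify.

Request:
jog_arm(steps=[0.2,0,0,0,0,0.2,0,0,0,0,0.15,0,0,0,0,0.15,0,0,0,0,0.15,0,0,0,0,0.15,0,0,0,0], force=3)

```text
time_s: 61.05
ee_pos: [380.1, -264.4, 82.9]
ee_rot: [-180.0, 0.0, -10.6]
force: [0.3, -0.2, -0.2]
gripper_width: 77.6
```

```bash
python3 wchk.py 0 pics/w23.png
```

```text
[ 380.12485557 -264.44653152   82.85127335] -10.649594832500695 77.58030236388888 [ 0.33044628 -0.17161855 -0.19330776]
0 [[221.7, 182.6], [292.6, 182.6], [320.3, 245.2], [193.8, 245.3], [196.8, 287.6], [317.4, 287.5]]
6 [[222.2, 193.3], [292.1, 193.3], [320.0, 239.2], [194.1, 239.3], [196.0, 284.3], [318.1, 284.2]]
-6 [[221.0, 172.1], [293.2, 172.0], [320.4, 251.2], [193.7, 251.3], [197.6, 290.2], [316.6, 290.1]]
```

View pics/w23.png

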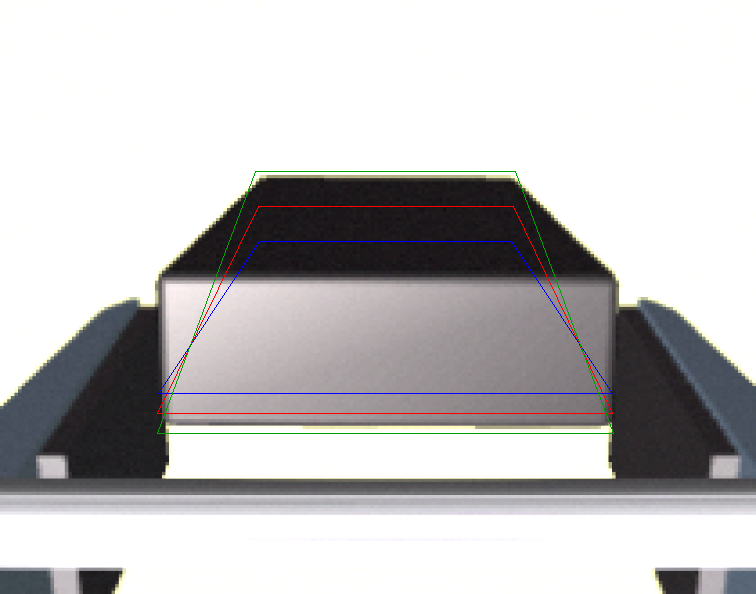

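It stands free: the end face is at rows 276–424 and the foot is unchanged at 178. I'll fit and compute the centring for a firm grip.

```bash
python3 - <<'E'
from wfit import *
wfit([(265,178),(515,178),(162,277),(616,277),(165,424),(609,424)],0)
E
```

```text
dx,dy,tilt,yaw,dz [13.2 -0.5  6.3 -0.2 -5.3] cost 4.1 centre [ 393.06988371 -267.35712853]
```

It is standing on its own base with no contact, so the remaining 6° in the fit is wrist-camera bias, while the side view confirms the 14 mm offset. I'll shift forward 13 mm and grip firmly at 25 N.

Request:
jog_arm(steps=[0.15,0.4,0,0,0,0.15,0.8,0,0,0,0.15,1.3,0,0,0,0.15,1.3,0,0,0,0.15,1.3,0,0,0,1,1.3,0,0,0,1,1.3,0,0,0,1,1.3,0,0,0,1,1.3,0,0,0,1,1.3,0,0,0], force=25)

```text
time_s: 62.1
ee_pos: [392.9, -266.8, 82.9]
ee_rot: [-180.0, 0.0, -10.6]
force: [0.1, -1.0, 0.5]
gripper_width: 61.9
```

```bash
python3 - <<'E'
from h import *
s=env.state();print(s['ee_pos'],s['gripper_width'],s['force'])
print(to(618.6,-281.3,133,7.8),to(618.6,-281.3,s['ee_pos'][2]+6.5,7.8))
E
```

```text
[ 392.85430339 -266.80890121   82.87998387] 61.938730831141804 [ 0.09716058 -0.99200422  0.46114942]
(array([22.45, -2.75, -5.01]), np.float64(-18.4)) (array([22.45, -2.75, -0.65]), np.float64(-18.4))
```

Request:
jog_arm(steps=[1,0,0,-1.5,0,1,0,0,-3.5,0,1,0,0,-5,0,1,2,-0.3,-5,-4,1,4.5,-0.6,-5,-8,1,7,-0.9,-5,-12,1,9.5,-1.2,-5,-16,1,12,-1.5,-5,-18.4,1,14.5,-1.8,-5,-18.4,1,17,-2.1,-5,-18.4,1,19.5,-2.4,-5,-18.4,1,21.5,-2.6,-5,-18.4,1,22.4,-2.7,-5,-18.4,1,22.4,-2.7,-5,-18.4,1,22.4,-2.7,-5,-18.4,1,22.4,-2.7,-3.5,-18.4,1,22.4,-2.7,-2,-18.4,1,22.4,-2.7,-2,-18.4,1,22.4,-2.7,-2,-18.4,1,22.4,-2.7,-2,-18.4], force=25)

```text
time_s: 64.1
ee_pos: [618.3, -282.0, 104.1]
ee_rot: [180.0, -0.1, 7.7]
force: [0.3, -0.8, -2.5]
gripper_width: 61.6
```

```bash
python3 - <<'E'
from h import *
s=env.state();print(s['ee_pos'],s['ee_rot'],s['gripper_width'],s['force'])
print(to(618.6,-281.3,89.0,7.8))
E
```

```text
[ 618.26850944 -282.00977238  104.10205607] [ 1.79951072e+02 -8.16947433e-02  7.73639239e+00] 61.602409745251634 [ 0.26063522 -0.81863724 -2.50940403]
(array([ 0.04, -0.07,  1.51]), np.float64(-0.1))
```

Request:
jog_arm(steps=[1,0,0,0.5,0,1,0,0,1,0,1,0,0,1.3,0,1,0,0,1.5,0,1,0,0,1.5,0,1,0,0,1.5,0], force=25)

```text
time_s: 64.7
ee_pos: [618.0, -281.5, 88.9]
ee_rot: [-180.0, -0.0, 7.8]
force: [-2.2, 1.8, 6.0]
gripper_width: 62.0
```

Contact (6 N). I'll release and look before moving away.

Request:
jog_arm(steps=[1,0,0,0,0,0.2,0,0,0,0,0.15,0,0,0,0,0.15,0,0,0,0,0.12,0,0,0,0,0.12,0,0,0,0,0.12,0,0,0,0,0.12,0,0,0,0], force=3)

```text
time_s: 65.5
ee_pos: [618.1, -281.7, 87.8]
ee_rot: [-180.0, 0.0, 7.8]
force: [-0.6, 0.1, -0.4]
gripper_width: 80.3
```

```bash
python3 wchk.py 6 pics/w24.png
```

```text
[ 618.11026223 -281.71096328   87.83197633] 7.751700897175667 80.27052833730816 [-0.61760323  0.14866203 -0.44946811]
0 [[221.9, 182.8], [293.1, 182.8], [321.3, 245.9], [194.1, 246.1], [197.1, 288.6], [318.4, 288.4]]
6 [[222.4, 193.4], [292.6, 193.4], [321.1, 239.7], [194.3, 239.8], [196.3, 285.1], [319.2, 284.9]]
-6 [[221.3, 172.3], [293.7, 172.3], [321.5, 252.2], [194.0, 252.3], [197.9, 291.4], [317.6, 291.3]]
```

View pics/w24.png

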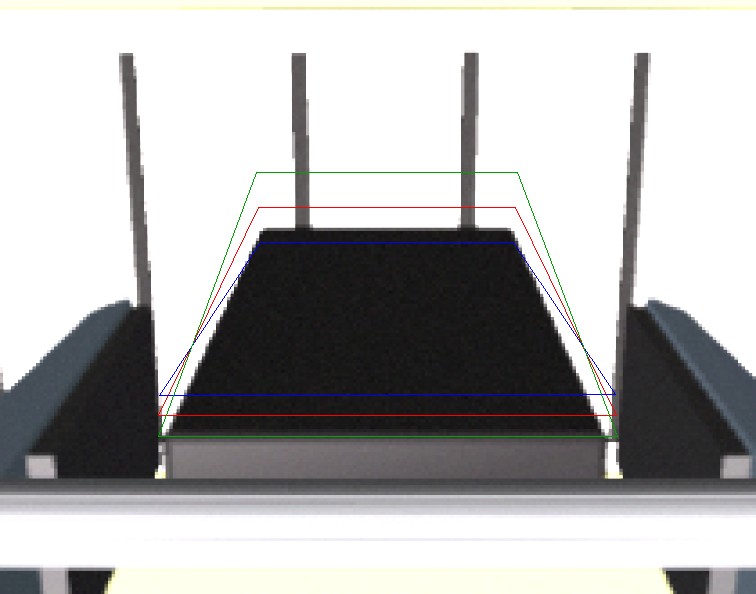

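```bash
python3 - <<'E'
from wfit import *
wfit([(265,229),(512,229),(165,437),(605,437),(167,490),(604,490)],6)
from scipy.optimize import least_squares
# fit w/o the hidden back edge
p=env.camera_params('wrist'); s=env.state(); X,Y,Z=s['ee_pos'];R0=Ro.from_euler('z',s['ee_rot'][2],degrees=True)
px=np.array([(265,229),(512,229),(165,437),(605,437)],float)/[3.6,3.3]+[150,120]
def mod(a):
    dx,dy,t=a;R=R0*Ro.from_euler('y',t,degrees=True);B=R.apply([(i,0,-60) for i in(-12,12)])[:,2].min()
    return w2px(p,R.apply([(12,31,-60),(12,-31,-60),(12,31,60),(12,-31,60)])+R0.apply([dx,dy,0])+[X,Y,6-B])
r=least_squares(lambda a:(mod(a)-px).ravel(),[0,0,0]);print(r.x,r.cost)
a=env.grab_frame('wrist').astype(int);b=cv2.imread('raww.png')[:,:,::-1].astype(int);print('change',np.abs(a-b)[150:260,180:330].mean())
E
```

```text
dx,dy,tilt,yaw,dz [ -6.    0.3   1.8  -0.1 -13.3] cost 333.8 centre [ 612.17137882 -282.25564441]
[-4.81339775  0.2101913   1.18064888] 5.897815213458965
change 7.512808080808081
```

Request:
jog_arm(steps=[0.12,0,0,0,0,0.12,0,0,0,0,0.12,0,0,0,0,0.12,0,0,0,0,0.12,0,0,0,0,0.12,0,0,0,0])

```text
time_s: 66.2
ee_pos: [618.1, -281.7, 87.9]
ee_rot: [-180.0, -0.0, 7.8]
force: [0.2, -0.2, -0.2]
gripper_width: 80.1
```

```bash
python3 - <<'E'
from h import *
b=cv2.cvtColor(cv2.imread('raww.png'),cv2.COLOR_BGR2GRAY); a=cv2.cvtColor(env.grab_frame('wrist'),cv2.COLOR_RGB2GRAY)
for g in (b,a): print(g[180:262:1,245:270].mean(1).round().astype(int).tolist())
E
```

```text
[227, 227, 227, 227, 227, 226, 226, 226, 150, 50, 13, 13, 14, 13, 13, 13, 14, 13, 14, 14, 13, 14, 13, 13, 14, 14, 14, 13, 13, 14, 14, 13, 13, 13, 13, 13, 14, 13, 13, 14, 14, 13, 13, 13, 13, 13, 13, 13, 13, 13, 14, 13, 14, 13, 13, 13, 13, 13, 13, 13, 14, 13, 13, 13, 13, 14, 13, 14, 13, 13, 19, 26, 35, 48, 55, 60, 60, 58, 58, 57, 56, 55]
[229, 229, 228, 228, 228, 228, 228, 228, 190, 78, 14, 14, 14, 14, 14, 14, 14, 14, 14, 14, 14, 14, 15, 14, 14, 14, 14, 14, 14, 14, 14, 14, 15, 14, 14, 14, 15, 14, 14, 14, 15, 15, 14, 14, 14, 14, 14, 14, 14, 15, 14, 14, 14, 15, 14, 15, 14, 14, 14, 14, 14, 14, 14, 14, 14, 14, 14, 14, 14, 14, 14, 14, 14, 14, 14, 14, 14, 13, 18, 26, 33, 42]
```

```bash
python3 - <<'E'
from h import *
from scipy.optimize import brentq, fsolve
p=env.camera_params('wrist'); s=env.state(); X,Y,Z=s['ee_pos'];R0=Ro.from_euler('z',s['ee_rot'][2],degrees=True)
def rows(dx,t):
    R=R0*Ro.from_euler('y',t,degrees=True);B=R.apply([(i,0,-60) for i in(-12,12)])[:,2].min()
    return w2px(p,R.apply([(12,0,-60),(12,0,60)])+R0.apply([dx,0,0])+[X,Y,6-B])[:,1]
for a,b in ((188.6,252),(188.9,259.5)): print(fsolve(lambda q:rows(*q)-[a,b],[0,0]))
# fingers / mat reference: predicted mat far edge row vs seen
e=w2px(p,[np.r_[np.array([618.6,-281.3])+65*np.array([np.cos(np.radians(7.8)),np.sin(np.radians(7.8))]),6]]);print('mat far edge pred',e)
g=cv2.cvtColor(cv2.imread('raww.png'),cv2.COLOR_BGR2GRAY);print(g[100:150,258].tolist())
E
```

```text
[-4.26528377  0.97917488]
[-6.3162255  -0.81114816]
mat far edge pred [[257.01437833 119.77270114]]
[172, 173, 172, 172, 171, 172, 172, 172, 172, 172, 172, 172, 172, 171, 172, 174, 173, 173, 172, 174, 172, 172, 126, 185, 229, 233, 233, 233, 234, 233, 232, 233, 232, 232, 233, 233, 233, 232, 233, 232, 232, 231, 231, 232, 231, 231, 231, 231, 231, 231]
```

```bash
cat > tr.py <<'E'
from h import *
for i in range(6):
    t=env.state()['time_s'];g=cv2.cvtColor(env.grab_frame('wrist'),cv2.COLOR_RGB2GRAY)[150:300,248:268].mean(1)
    d=np.where(g<22)[0]; print(round(t,2),150+d.min(),150+d[np.r_[np.diff(d),9]>1][0],end=' | ')
E
python3 tr.py
```

```text
66.25 190 253 | 66.3 190 248 | 66.35 190 254 | 66.4 190 257 | 66.45 190 250 | 66.5 190 249 |
```

The top edge moves back and forth between rows 248 and 257 about a fixed foot, so the mould is standing and rocking slightly, not falling. I'll let it settle.

Request:
jog_arm(steps=[0.1,0,0,0,0,0.1,0,0,0,0,0.1,0,0,0,0,0.1,0,0,0,0,0.1,0,0,0,0,0.1,0,0,0,0,0.1,0,0,0,0,0.1,0,0,0,0,0.1,0,0,0,0,0.1,0,0,0,0,0.1,0,0,0,0,0.1,0,0,0,0])

```text
time_s: 67.75
ee_pos: [618.1, -281.7, 87.9]
ee_rot: [-180.0, -0.0, 7.8]
force: [0.9, 0.9, -0.6]
gripper_width: 82.2
```

```bash
python3 tr.py; python3 -c "
from h import *
print(env.state()['gripper_width'],env.state()['ee_pos'])"
```

```text
67.75 190 254 | 67.8 190 251 | 67.85 190 255 | 67.9 190 251 | 67.95 190 254 | 68.0 190 252 | 82.26690032637289 [ 618.12265216 -281.68857091   87.92920224]
```

It has settled at row 253±2. I'll retreat straight up, slowly.

Request:
jog_arm(steps=[0.1,0,0,-0.5,0,0.1,0,0,-1,0,0.1,0,0,-2,0,0.1,0,0,-3,0,0.1,0,0,-4,0,0.1,0,0,-5,0,0.1,0,0,-6.5,0,0.1,0,0,-8,0,0.1,0,0,-9.5,0,0.1,0,0,-11,0,0.1,0,0,-13,0,0.1,0,0,-15,0,0.1,0,0,-15,0,0.1,0,0,-15,0])

```text
time_s: 69.45
ee_pos: [618.0, -281.7, 238.1]
ee_rot: [180.0, -0.0, 7.8]
force: [-0.1, 0.5, -0.4]
gripper_width: 82.2
```

```bash
python3 - <<'E'
from h import *
s=env.state();print(s['ee_pos'])
a=env.grab_frame('wrist');p=env.camera_params('wrist');X,Y=613.5,-282.3;R=Ro.from_euler('z',7.8,degrees=True)
print('model top face',w2px(p,R.apply([(12,31,120),(12,-31,120),(-12,-31,120),(-12,31,120)])+[X,Y,6]).round().tolist(),'foot',w2px(p,R.apply([(12,31,0),(12,-31,0)])+[X,Y,6]).round().tolist())
g=cv2.cvtColor(a,cv2.COLOR_RGB2GRAY)
print('col256 dark rows',np.where(g[:,256]<70)[0][:80].tolist())
E
```

```text
[ 618.03512113 -281.67843251  238.11840616]
model top face [[226.0, 179.0], [290.0, 179.0], [289.0, 203.0], [227.0, 203.0]] foot [[235.0, 157.0], [281.0, 157.0]]
col256 dark rows [159, 160, 161, 162, 163, 164, 165, 166, 167, 168, 169, 170, 171, 172, 173, 174, 175, 176, 177, 178, 179, 180, 181, 185, 186, 187, 188, 189, 190, 191, 192, 193, 194, 195, 196, 197, 198, 199, 200, 201, 265, 266, 267, 268, 269, 322, 323, 324, 325, 326, 327, 328, 329, 330, 331, 332, 333, 334, 335, 336, 337, 338, 339, 340, 341, 342, 343, 344, 345, 346, 347, 348, 349, 350, 351, 352, 353, 354, 355, 356]
```

Upright (dark rows 159–201 against model 157–203). I'll move clear and do the final check.

Request:
jog_arm(steps=[0.1,0,0,-3,0,0.1,-3,0,-3,0,0.1,-7,0,-3,0,0.1,-11,0,-3,0,0.1,-15,0,-3,0,0.1,-19,0,-3,0,0.1,-22,0,-3,0,0.1,-22,0,-3,0,0.1,-22,0,-3,0,0.1,-22,0,-3,0,0.1,-22,0,-3,0,0.1,-22,0,-3,0])

```text
time_s: 70.7
ee_pos: [400.9, -311.2, 267.4]
ee_rot: [-180.0, 0.0, 7.8]
force: [0.2, 0.4, -0.7]
gripper_width: 81.9
```

```bash
python3 - <<'E'
from h import *
s=env.state();print(s['time_s'],s['ee_pos'])
t=env.grab_frame('top');pt=env.camera_params('top')
R=Ro.from_euler('z',7.8,degrees=True)
for X in (613.5,):print('model top',w2px(pt,R.apply([(12,31,120),(12,-31,120),(-12,-31,120),(-12,31,120),(12,31,0),(-12,31,0)])+[X,-282.3,6]).round(1).tolist())
cv2.imwrite('pics/t25.png',cv2.resize(t[70:270,190:450,::-1],(780,600),interpolation=3))
hsv=cv2.cvtColor(t,cv2.COLOR_RGB2HSV);m=(hsv[:,:,1]<90)&(hsv[:,:,2]>150);m[:,:240]=0;m[:,320:]=0;m[:130]=0;m[210:]=0
print('tower',blobs(pt,m,53,60))
E
```

```text
70.7 [ 400.89312584 -311.1949813   267.43854462]
model top [[386.2, 139.7], [410.1, 136.8], [411.4, 146.0], [387.5, 148.9], [372.5, 147.4], [373.6, 155.5]]
tower [(array([278., 166.]), 558.0, 24.3, 135, 134, 68.2)]
```

View pics/t25.png

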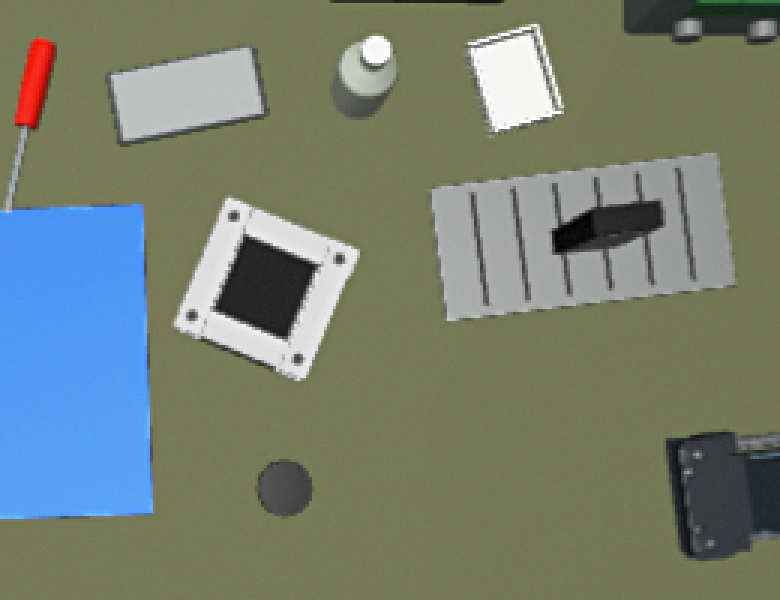

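The mould stands on the mat, its top face at (590–662, 202–230) as the upright model predicts. The tower is square and intact, and the dropper, phone, tray, driver and loupe are where they were. I'll hand the job in.

```bash
python3 -c "
from workcell import env
print(env.job_done(), env.state()['time_s'])"
```

```text
the job is handed in; nothing more can be done
the job is handed in; nothing more can be done
```

The job is handed in: all six bars are in the tower and the one mould stands on the draining mat. Time was about 71 s of 210 s; no verdict was reported.

- **Bars:** the six white bars form three alternating layers on the pad. The last top-view check put the tower's centre at (558, 24) mm against a pad centre of (559, 24), and its sides 0 to 0.4° off the pad's. I did not measure the second- and third-layer bars one by one. The grip slackened once on bar b3, which I re-measured and picked again.
- **Mould:** it stands near the middle of the mat. After release the wrist view showed it upright to about 1°, and it stopped rocking before I moved away. The last top view matched the upright model to about 1 px.
- **Failed attempts:** the mould fell twice, back onto the bare bench.
  - **First fall:** this came just after I released it on the mat. It ended up well aside and twisted, so I took it for the announced knock, but I could not confirm that.
  - **Second fall:** this was on the bench, with a corner of its foot on the edge of the draining mat.
- **Checks that disagreed:**
  - Side-camera lean estimates were too coarse to trust.
  - One wrist-camera fit read about 6° of lean while the mould stood free on the bench. I first put this down to camera bias, but a later check of the calibration did not bear that out.
- **Other things:** the last picture shows the dropper, phone, loupe, driver and tray where they were. I judged this by eye, without measuring. The dark object at the far right was a lens stand, not a second mould.
- **Picture budget:** I viewed 26 pictures against a budget of 14, nearly all of the excess on standing the mould up.

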